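Load the studio's indexing turntable with uneven-legged cast brackets

TASK

The turntable has been left between two stops: turn it by its pegs anticlockwise (seen from above) to the next stop, so that a seat faces the pointer. Then load the brackets that are on the bench, longest first: set each on the empty seat at the pointer so that it stands level, short leg on the steel step, press down on its top with your fingertips, first at the short-leg end and then at the long-leg end, to feel that it does not rock, and turn the table one stop (a quarter turn) further anticlockwise. In the end every bracket stands level on its own seat and an empty seat waits at the pointer, the table resting in a stop; leave the tape, the cup and the brush alone.

Things in the scene. Friction and masses are not known exactly. Their poses are not given: they have to be found in the camera images.
- bracket_long: cast aluminium bridge, 126 mm long (x), 48 high, 340 g; may be absent. Bar 36 wide (grip mid-length), 18 thick; at each end a leg 16 thick with a foot 54 wide, 10 high: long leg (-x end) reaches 48 mm below the top face, short leg (+x) 30. Boss 24 across, 8 high on mid-top. Origin: centre of flat top face, z out of it. On the bench it leans 9 deg, short end down
- bracket_medium: cast aluminium bridge, 108 mm long (x), 48 high, 290 g; may be absent. Bar 36 wide (grip mid-length), 18 thick; at each end a leg 16 thick with a foot 54 wide, 10 high: long leg (-x end) reaches 48 mm below the top face, short leg (+x) 30. Boss 24 across, 8 high on mid-top. Origin: centre of flat top face, z out of it. On the bench it leans 11 deg, short end down
- bracket_short: cast aluminium bridge, 90 mm long (x), 48 high, 240 g; may be absent. Bar 36 wide (grip mid-length), 18 thick; at each end a leg 16 thick with a foot 54 wide, 10 high: long leg (-x end) reaches 48 mm below the top face, short leg (+x) 30. Boss 24 across, 8 high on mid-top. Origin: centre of flat top face, z out of it. On the bench it leans 14 deg, short end down
- turntable (a joint): angle of the turntable, rad, growing anticlockwise seen from above. Spring ball stops catch it at every quarter turn (0, 1.571, 3.142, 4.712, 6.283 ..); let go within about 0.07 rad of a stop it settles there. Between stops it turns easily and stays where it is left; crossing into or out of a stop takes about 7 N at a peg. It starts between two stops (0.3 to 1.25), so no seat faces the pointer yet
- axis_point (a point): the turntable's axis, at the height of the upper face of its plywood disc (350 mm across, 45 mm above the bench, with a low lip 10 mm high round its rim). Pegs and seats turn with the disc; a pointer (an upright steel block, 70 mm high, on the fixed stand just outside the rim) marks the loading place
- load_point (a point): fixed to the stand: the loading place beside the pointer, on the disc's upper face, 105 mm from the axis. At any stop the centre of one seat lies here. Its z axis is up
- next_point (a point): fixed to the stand: the same point one stop (90 degrees) further on, anticlockwise from above: a seat at the pointer comes here after one turn. Its z axis is up
- seat0 (a point): one of four like seats on the disc, 90 degrees apart. Origin: seat centre on the disc's upper face, 105 mm from the axis; x along the rim, y away from the axis, z up. Dark steel step 18 mm high over x = 15 to 63, y = -33 to 33 mm; bare disc on the -x half. A bracket stands level only with its x along the seat's x: short leg on the step, long leg on the disc, top face then 48 above it
- seat1 (a point): one of four like seats on the disc, 90 degrees apart. Origin: seat centre on the disc's upper face, 105 mm from the axis; x along the rim, y away from the axis, z up. Dark steel step 18 mm high over x = 15 to 63, y = -33 to 33 mm; bare disc on the -x half. A bracket stands level only with its x along the seat's x: short leg on the step, long leg on the disc, top face then 48 above it
- seat2 (a point): one of four like seats on the disc, 90 degrees apart. Origin: seat centre on the disc's upper face, 105 mm from the axis; x along the rim, y away from the axis, z up. Dark steel step 18 mm high over x = 15 to 63, y = -33 to 33 mm; bare disc on the -x half. A bracket stands level only with its x along the seat's x: short leg on the step, long leg on the disc, top face then 48 above it
- seat3 (a point): one of four like seats on the disc, 90 degrees apart. Origin: seat centre on the disc's upper face, 105 mm from the axis; x along the rim, y away from the axis, z up. Dark steel step 18 mm high over x = 15 to 63, y = -33 to 33 mm; bare disc on the -x half. A bracket stands level only with its x along the seat's x: short leg on the step, long leg on the disc, top face then 48 above it
- post0 (a point): centre of the top of an upright steel peg for turning the disc by hand, midway between two seats, 142 mm from the axis: 16 mm thick, with a 19 mm black cap on its top 6 mm, 84 mm high above the disc. Can be pinched from above near its top
- post1 (a point): centre of the top of an upright steel peg for turning the disc by hand, midway between two seats, 142 mm from the axis: 16 mm thick, with a 19 mm black cap on its top 6 mm, 84 mm high above the disc. Can be pinched from above near its top
- post2 (a point): centre of the top of an upright steel peg for turning the disc by hand, midway between two seats, 142 mm from the axis: 16 mm thick, with a 19 mm black cap on its top 6 mm, 84 mm high above the disc. Can be pinched from above near its top
- post3 (a point): centre of the top of an upright steel peg for turning the disc by hand, midway between two seats, 142 mm from the axis: 16 mm thick, with a 19 mm black cap on its top 6 mm, 84 mm high above the disc. Can be pinched from above near its top
- tape_roll: bystander: a roll of brown tape lying flat, 90 mm across, 30 mm high; origin at the centre of its underside
- cup: bystander: a white cup, 76 mm across, 90 mm high; origin at the centre of its underside
- brush: bystander: a brush lying on the bench, handle to -x; origin under its middle
Mind the look-alikes: they are no part of the job. What is shaped like the bracket_medium but pink is not meant. Leave any blue look-alike of the bracket_long alone.

How it is judged:
By the outcome, as a careful person would: the job done as asked, in the order asked, and still so for the second after the job is handed in, with the robot touching nothing.
Of bracket_long, bracket_medium, bracket_short only 2 to 3 are there at a start; the rules pass over those that are not, and their reading is None.
At some moment in a run one of bracket_medium, bracket_short may be knocked a few centimetres aside while the robot is not near it.
It also fails if it takes over 210 s, if anything falls off the work surface, if the arm or the gripper's body presses on something with over 40 N, if the wrist force passes 120 N, or if a joint passes its speed limit or range.

ROBOT

A 6-joint arm with a two-finger parallel gripper is mounted at the origin on the work surface. World frame = base frame: x ahead of the robot, y to its left, z up, the work surface at z = 0. Lengths are in m, angles in rad, forces in N, time in s.
With the tool pointing down it reaches from about 0.25 to 0.775 m from the base axis. Payload 4 kg.
Tool frame: the origin (TCP) lies at the very end of the fingers, on their centre line; the grasp point (between the pads) lies 19 mm behind it (grip_depth is the distance from the TCP to the grasp point, in m); z points along the fingers, x is the direction in which the jaws open and shut, and the axes are right-handed (so a half turn about z gives the same grasp; the last joint's range is limited). The gripper opens to 94 mm and grips with 3 to 60 N. Pads are 16 mm wide; open, the fingers measure 119 mm over their backs; the gripper's body (75 mm by 177 mm) begins 78 mm behind the grasp point.
Start: joints at [-1.394, 0.087, 1.371, -0, 1.684, -0.103], TCP at [0.152, -0.529, 0.206] pointing down, gripper open.
Joint ranges: [-3.1, 3.1], [-0.76, 2.03], [0.27, 2.55], [-1.08, 4.22], [0.17, 2.65], [-2.57, 2.57]. Speed limits (rad/s): [2.79, 2.79, 3.14, 3.14, 3.14, 3.14].

INTERFACE

Orientations are given as a unit quaternion [x, y, z, w].
In Python, from plant import * gives the robot as it stands.
- The arm moves only by the tool carry_out, never from a script. Its argument "steps" is text: rows parted by semicolons, each of 7 numbers parted by spaces: the shift along the tool's x, y, z in cm, then the turn, a rotation vector about the tool's x, y, z in degrees, then the closure, from 0 (fully open) to 1 (shut). A call has 1 to 12 rows; each row is the pose to reach, as a shift and turn from the pose measured when the call began, along the tool's axes at that moment; what a row does not reach only later rows make up. A row lasts 1/8 s, in which the tool goes at most 62.5 mm and 10.7 degrees, less where a joint would pass 70% of its speed; a pose out of reach is approached as far as the arm can. A call with a gripper value outside its range is refused whole. The fingers move at their own pace and stop on an object; the grip force is fixed at half the most. Time passes only in rows, so rows that repeat a pose let the fingers close. It gives the time, the measured TCP pose, the force and the opening at its end, in the units of the state.
- state(): the state, without advancing time (a new reading comes with each control period).
- read_camera(name): name is "scene" or "top"; returns (picture, depth): 420x560x3 uint8, red, green, blue; 420x560 float32, m along the optical axis (not along the pixel's ray), 0 where there is no reading.
- camera_model(name): a dict with "fx", "fy", "cx", "cy" (pixels), "dist_coeffs" ([k1, k2, p1, p2, k3] as OpenCV has them; the pictures are not rectified), "R" (3x3) and "t" (3): a world point X has camera coordinates R X + t. Camera axes: x right, y down, z forward; pixel columns grow to the right and rows downward; lengths in m; the calibration is good to about 2 mm. A picture is of the moment at which its call begins. camera_model takes no time and is no camera call.
- sign_off(): hands the job in, once; it reports no verdict.
Trained networks look in the newest picture that a camera, given by its name, has taken for a name from the list of things; names that differ only in an ending like _2 or _b are one class to them, and where a whole thing is asked for, a point or a joint stands for the part that bears it (a point fixed in the world has none). Each returns a list of dicts, best first, with "p" (0 to 1); they miss things now and then, are a little off and sometimes report something else, mostly with a low value. They report only what shows in the picture. A call takes as long as a camera call. They do not tell look-alikes from the thing itself.
- look_for(target, camera): "box" ([left, top, width, height] in pixels, round what is visible of it).
- cut_out(target, camera): "region" (420x560 bool, what is visible of it) and "box" ([left, top, width, height] in pixels, round what is visible of it).
The state is a dict: "t": time; "joint_positions": joint angles; "joint_velocities": joint speeds; "joint_torque": joint torques, N m; "eef_pos": TCP position; "ee_rot": TCP orientation; "force": force on the tool from outside, world axes, zero at the start; "ft_torque": the same for the moment, N m; "finger_gap": opening from 0.0 (shut) to 1.0 (fully open).
Only numpy, scipy, OpenCV 4.12 (cv2) and the standard library are available. Lean on these libraries where they do the work, as an engineer would, in place of code of your own. Each camera call takes 0.05 s, during which the arm holds its last target.

## Working session

There is one attempt and no reset: what is moved stays moved. The work goes in short steps, Python scripts to look and compute and a tool call to move; the robot and the scene stay as the last step left them, time stands still between calls to the robot, and variables do not carry over. Pictures are saved under pics/ and viewed, and the job is handed in when it is done.

Besides the shell and the picture viewer there is one more tool, called after "Emit:" as name(argument=value, ...), one argument or row to a line, values as JSON. carry_out: Moves the arm, as the interface text tells. Its arguments: {"type":"object","properties":{"steps":{"type":"string"}},"required":["steps"]}

```bash
ls; mkdir -p pics; python3 - <<'E'
from plant import *
import cv2
s=state();print(s)
for n in ("scene","top"):
    p,d=read_camera(n);cv2.imwrite(f"pics/a_{n}.png",p[:,:,::-1]);print(camera_model(n))
E
```

```text
pics
{'t': 0.0, 'joint_positions': array([-1.39409955e+00,  8.79513194e-02,  1.37226237e+00, -5.27743165e-05,
        1.68357706e+00, -1.03136442e-01]), 'joint_velocities': array([ 4.13644579e-05, -1.38035647e-03, -8.66470766e-04,  1.32745178e-03,
       -1.77912361e-04, -1.79693233e-04]), 'joint_torque': array([-1.41144570e-03, -3.40181816e+01, -3.02431118e+01,  7.15924194e-02,
        3.28451407e-02, -1.74103711e-04]), 'eef_pos': array([ 0.15176875, -0.52807326,  0.20430207]), 'ee_rot': array([ 7.98807912e-01, -6.01585165e-01, -8.23043346e-04, -7.28829751e-04]), 'force': array([ 0.07277544, -0.41063887,  0.70315233]), 'ft_torque': array([ 0.00120559, -0.00634664, -0.01389346]), 'finger_gap': 1.0030191470004102}
{'fx': 386.3520492868434, 'fy': 386.3520492868434, 'cx': 281.1174116707024, 'cy': 210.13906486157762, 'dist_coeffs': array([-0.00677033,  0.        ,  0.        ,  0.        ,  0.        ]), 'R': array([[-0.85931021,  0.51144938,  0.00234255],
       [ 0.43747868,  0.73738581, -0.51465967],
       [-0.26494973, -0.4412275 , -0.85739135]]), 't': array([ 0.49184198, -0.12382935,  1.28869698])}
{'fx': 480.0166207861381, 'fy': 480.0166207861381, 'cx': 287.06952246641583, 'cy': 217.54035704906033, 'dist_coeffs': array([-0.12494107,  0.        ,  0.        ,  0.        ,  0.        ]), 'R': array([[-0.01197888, -0.99988344,  0.00946655],
       [-0.98472729,  0.01015175, -0.17380766],
       [ 0.1736913 , -0.01140399, -0.98473412]]), 't': array([-0.07998563,  0.53832315,  1.35566313])}
```

View pics/a_scene.png

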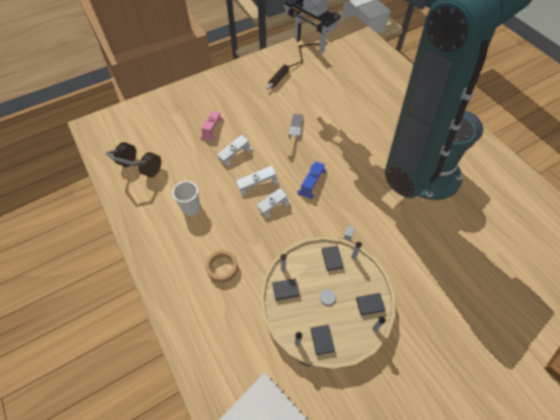

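View pics/a_top.png

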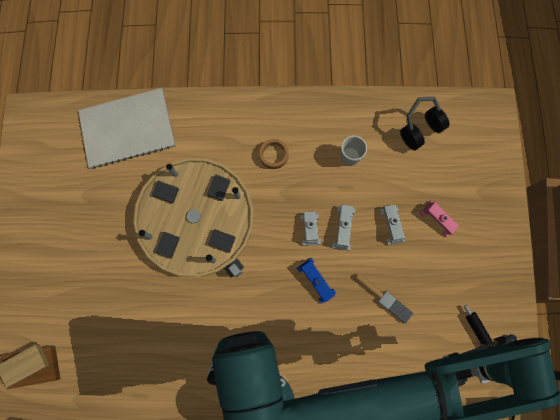

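The top view shows the turntable at (193,217) with the pointer at (233,268). The grey brackets are at (310,228), (344,227) and (391,224). The pink one at (440,218) and the blue one at (317,280) are decoys. Next I'll measure.

```bash
cat > h.py <<'E'
from plant import *
import numpy as np, cv2
def cloud(n,d):
    m=camera_model(n);K=np.array([[m['fx'],0,m['cx']],[0,m['fy'],m['cy']],[0,0,1]])
    h,w=d.shape;u,v=np.meshgrid(np.arange(w),np.arange(h))
    q=cv2.undistortPoints(np.stack([u.ravel(),v.ravel()],1).astype(np.float64)[:,None],K,m['dist_coeffs'])[:,0]
    P=np.c_[q,np.ones(len(q))]*d.ravel()[:,None]
    X=(P-m['t'])@m['R'];X[d.ravel()==0]=np.nan
    return X.reshape(h,w,3)
def ray(n,u,v,z):
    m=camera_model(n);K=np.array([[m['fx'],0,m['cx']],[0,m['fy'],m['cy']],[0,0,1]])
    q=cv2.undistortPoints(np.array([[[u,v]]],float),K,m['dist_coeffs'])[0,0]
    dirw=m['R'].T@np.array([q[0],q[1],1]);c=-m['R'].T@m['t']
    return c+dirw*(z-c[2])/dirw[2]
def proj(n,X):
    m=camera_model(n);K=np.array([[m['fx'],0,m['cx']],[0,m['fy'],m['cy']],[0,0,1]])
    return cv2.projectPoints(np.atleast_2d(np.array(X,float)),cv2.Rodrigues(m['R'])[0],m['t'],K,m['dist_coeffs'])[0][:,0]
E
python3 - <<'E'
from h import *
T,d=read_camera("top");S,ds=read_camera("scene")
np.savez("/tmp/a.npz",T=T,d=d,S=S,ds=ds)
cv2.imwrite("pics/b1.png",cv2.resize(T[150:290,110:260],None,fx=4,fy=4,interpolation=cv2.INTER_CUBIC)[:,:,::-1])
cv2.imwrite("pics/b2.png",cv2.resize(T[190:310,290:430],None,fx=4,fy=4,interpolation=cv2.INTER_CUBIC)[:,:,::-1])
X=cloud("top",d);Y=cloud("scene",ds)
print("bench z",np.nanmedian(X[300:320,260:290],(0,1)), np.nanmedian(X[180:200,200:210],(0,1)))
for n,(u,v,w,h) in dict(s=(298,205,25,45),l=(332,200,25,55),m=(378,200,30,48)).items():
    c=X[v:v+h,u:u+w].reshape(-1,3);c=c[c[:,2]>0.012];print(n,len(c),c.min(0).round(3),c.max(0).round(3))
# pegs
c=X[150:285,120:260].reshape(-1,3);c=c[c[:,2]>0.1];print(len(c))
import scipy.cluster.hierarchy as H
l=H.fclusterdata(c,0.03,'distance')
for k in set(l):print(k,(l==k).sum(),c[l==k].mean(0).round(4),c[l==k].max(0).round(3))
for t in ("bracket_long","bracket_medium","bracket_short"):
  for n in("top",):
    print(t,n,[(round(r['p'],2),r['box']) for r in look_for(t,n)])
E
```

```text
bench z [ 2.71821589e-01 -4.75264362e-02 -1.30138465e-04] [0.62403742 0.15822525 0.04519974]
s 428 [ 0.463 -0.183  0.012] [ 0.56  -0.131  0.056]
l 575 [ 0.447 -0.289  0.012] [ 0.578 -0.219  0.055]
m 517 [ 0.462 -0.439  0.012] [ 0.576 -0.368  0.057]
178
1 43 [0.6016 0.0581 0.1255] [0.612 0.067 0.137]
2 45 [0.6722 0.2453 0.1221] [0.681 0.257 0.134]
3 50 [0.4845 0.3172 0.1238] [0.493 0.329 0.134]
4 40 [0.4142 0.1287 0.1262] [0.422 0.137 0.134]
bracket_long top [(0.64, [334.3, 204.2, 19.4, 44.1]), (0.55, [296.4, 260.9, 40.8, 43.8])]
bracket_medium top [(0.92, [379.6, 207.0, 26.9, 37.0]), (0.63, [419.6, 203.2, 41.6, 33.9]), (0.22, [135.8, 160.0, 115.7, 120.1])]
bracket_short top [(0.68, [299.6, 215.5, 22.7, 29.5])]
```

View pics/b1.png

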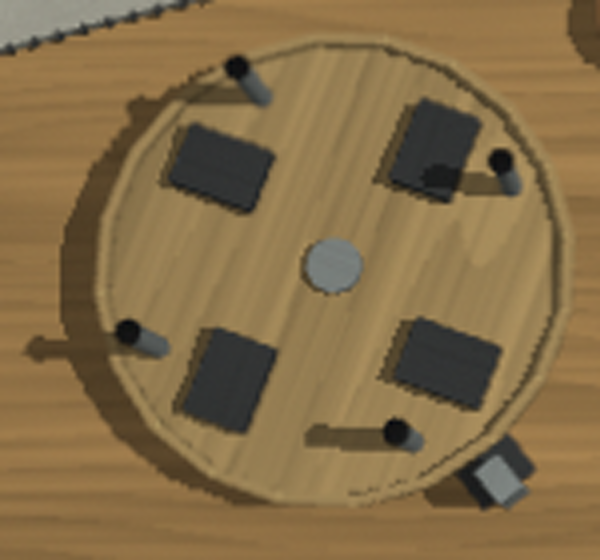

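View pics/b2.png

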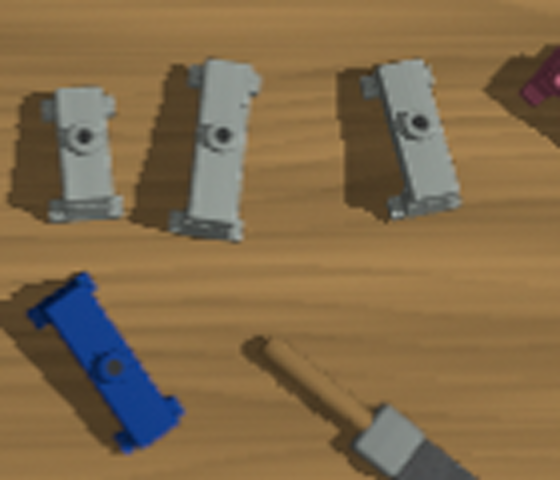

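The crops show the shape clearly. I'll fit each bracket's model to the point clouds and locate the pegs, axis and pointer.

```bash
cat >> h.py <<'E'
from scipy.optimize import least_squares
from scipy.spatial.transform import Rotation as Rn
LEN=dict(long=.126,medium=.108,short=.09)
def boxes(L):
    h=L/2
    B=[((-h,-.018,-.018),(h,.018,0)),((-h,-.018,-.048),(-h+.016,.018,0)),((h-.016,-.018,-.030),(h,.018,0)),
       ((-h,-.027,-.048),(-h+.016,.027,-.038)),((h-.016,-.027,-.030),(h,.027,-.020)),((-.012,-.012,0),(.012,.012,.008))]
    return [np.array(b) for b in B]
def sdf(P,L):
    r=np.full(len(P),9.)
    for lo,hi in boxes(L):
        q=np.abs(P-(lo+hi)/2)-(hi-lo)/2
        r=np.minimum(r,np.linalg.norm(np.maximum(q,0),axis=1)+np.minimum(q.max(1),0))
    return r
def pts(center,rad,zmin,zmax=.2,cams=("top","scene"),data=None,cond=None):
    C=[]
    for n in cams:
        d=read_camera(n)[1] if data is None else data[n]
        c=cloud(n,d).reshape(-1,3);c=c[~np.isnan(c[:,0])]
        k=(np.hypot(*(c[:,:2]-center).T)<rad)&(c[:,2]>zmin)&(c[:,2]<zmax)
        if cond is not None:k&=cond(c)
        C.append(c[k])
    return np.vstack(C)
def rot(yaw,p): # yaw about z, pitch p>0: +x end down
    return Rn.from_euler('ZY',[yaw,p])
def fitb(C,L,yaws,p0,z0):
    best=None
    for y in yaws:
        f=lambda v:sdf(rot(v[3],v[4]).inv().apply(C-v[:3]),L)
        s=least_squares(f,[*np.median(C[:,:2],0),z0,y,p0],loss='soft_l1',f_scale=.002,x_scale=[.01,.01,.01,.1,.1])
        if best is None or s.cost<best.cost:best=s
        print('   yaw0 %.2f cost %.3e rms %.4f'%(y,s.cost,np.sqrt(np.mean(s.fun**2))),s.x.round(4))
    return best.x
E
python3 - <<'E'
from h import *
D=np.load("/tmp/a.npz");data=dict(top=D['d'],scene=D['ds'])
g=[]
for n,c,r in (("short",(.51,-.157),.06),("long",(.512,-.254),.078),("medium",(.517,-.402),.07)):
    C=pts(c,r,.006,data=data)
    if n=='long':C=C[C[:,1]<-.2]
    print(n,len(C));
    for k in LEN: 
        if k==n or n!='long': print(k); v=fitb(C,LEN[k],(0,np.pi),.19,.04)
pp=[ray("top",*q,.129)[:2] for q in((169.2,166.7),(235.2,190.5),(142,232.7),(209.2,258))]
print(np.array(pp).round(4))
pp=np.array(pp);ax=pp.mean(0);print("axis",ax,np.hypot(*(pp-ax).T),np.degrees(np.arctan2(*(pp-ax).T[::-1])))
C=pts(ax+[-.14,-.12],.12,.03,cond=lambda c:np.hypot(c[:,0]-ax[0],c[:,1]-ax[1])>.178,data=data)
print(len(C),C.mean(0),C.min(0),C.max(0)); t=C[C[:,2]>.06];print(t.mean(0),len(t))
hub=ray("top",110+333/4,150+266/4,.05);print("hub",hub)
E
```

```text
short 891
long
   yaw0 0.00 cost 2.613e-03 rms 0.0041 [ 0.5199 -0.1529  0.0377  0.0556  0.2432]
   yaw0 3.14 cost 4.538e-03 rms 0.0056 [ 0.5074 -0.1542  0.0463  3.2023  0.0659]
medium
   yaw0 0.00 cost 2.244e-03 rms 0.0037 [ 0.5114 -0.1537  0.0399  0.0492  0.2345]
   yaw0 3.14 cost 3.623e-03 rms 0.0046 [ 0.5003 -0.1546  0.0459  3.1878  0.1195]
short
   yaw0 0.00 cost 1.596e-03 rms 0.0029 [ 0.5163 -0.1536  0.0389  0.0553  0.2411]
   yaw0 3.14 cost 3.340e-03 rms 0.0042 [ 0.5086 -0.1542  0.0466  3.2     0.0739]
long 1151
long
   yaw0 0.00 cost 2.945e-03 rms 0.0049 [ 0.517  -0.2548  0.0389 -0.1665  0.1658]
   yaw0 3.14 cost 5.290e-03 rms 0.0059 [ 0.5115 -0.254   0.0468  2.9818  0.0533]
medium 982
long
   yaw0 0.00 cost 2.934e-03 rms 0.0047 [ 0.5201 -0.4027  0.0395  0.1626  0.1921]
   yaw0 3.14 cost 4.538e-03 rms 0.0056 [ 0.511  -0.4041  0.0463  3.3079  0.073 ]
medium
   yaw0 0.00 cost 2.194e-03 rms 0.0041 [ 0.524  -0.402   0.0388  0.1719  0.1941]
   yaw0 3.14 cost 4.161e-03 rms 0.0053 [ 0.5177 -0.4033  0.0467  3.3103  0.0704]
short
   yaw0 0.00 cost 3.719e-03 rms 0.0048 [ 0.5214 -0.4024  0.0395  0.1688  0.2063]
   yaw0 3.14 cost 4.469e-03 rms 0.0054 [ 0.5215 -0.402   0.0391  3.3364 -0.183 ]
[[0.6722 0.2459]
 [0.6009 0.0583]
 [0.4847 0.3159]
 [0.4136 0.1279]]
axis [0.54281595 0.18699397] [0.14213864 0.14119582 0.14138078 0.14211454] [  24.48938214  -65.72513401  114.28496379 -155.4360105 ]
210 [0.38783991 0.06823069 0.06451579] [0.36900831 0.04896774 0.03293285] [0.40377879 0.08468678 0.08070635]
[0.38662487 0.06735702 0.0686983 ] 168
hub [0.54288539 0.18868155 0.05      ]
```

```bash
cat >> h.py <<'E'
AX=np.array([.5429,.1870]);LOADA=np.radians(-142.6)
def down(ang): # tool down, tool x at world angle ang(rad)
    c,s=np.cos(ang),np.sin(ang);return np.array([[c,s,0],[s,-c,0],[0,0,-1.]])
def goal(wps,g,st=None):
    """wps list of (pos,R)"""
    s=st or state();p0=np.array(s['eef_pos']);R0=Rn.from_quat(s['ee_rot'])
    out=[]
    for p,R in wps:
        d=R0.inv().apply(np.array(p)-p0)*100;r=(R0.inv()*Rn.from_matrix(R)).as_rotvec(degrees=True)
        out.append(' '.join('%.2f'%x for x in d)+'  '+' '.join('%.1f'%x for x in r)+'  %.2f'%g)
        print(out[-1],'| dist %.1f cm ang %.0f'%(np.linalg.norm(d),np.linalg.norm(r)))
def pegpose(adeg,z,r=.142):
    a=np.radians(adeg);return ([AX[0]+r*np.cos(a),AX[1]+r*np.sin(a),z],down(a+np.pi/2))
E
python3 - <<'E'
from h import *
goal([pegpose(-65.6,.2),pegpose(-65.6,.1)],.55)
E
```

```text
-43.92 -59.41 0.55  -0.0 0.0 -98.4  0.55 | dist 73.9 cm ang 98
-43.91 -59.41 10.55  -0.0 0.0 -98.4  0.55 | dist 74.6 cm ang 98
```

Emit:
carry_out(
  steps="-5 -7 0 0 0 -10 0.55;-10 -14 0 0 0 -20 0.55;-14 -20 0 0 0 -30 0.55;-18 -25 0 0 0 -40 0.55;-22 -30 0 0 0 -50 0.55;-26 -35 0 0 0 -60 0.55;-30 -41 0 0 0 -70 0.55;-34 -46 0 0 0 -80 0.55;-38 -52 0 0 0 -90 0.55;-41 -56 0 0 0 -98.4 0.55;-43.9 -59.4 0.5 0 0 -98.4 0.55;-43.9 -59.4 0.5 0 0 -98.4 0.55",
)

```text
t: 1.85
eef_pos: [0.6026, 0.0597, 0.2002]
ee_rot: [0.977, 0.212, 0.0, -0.0]
force: [0.7, -0.6, 0.7]
finger_gap: 0.453
```

```bash
python3 - <<'E'
from h import *
goal([pegpose(-65.6,.2),pegpose(-65.6,.1)],.55)
s=state();print(s['eef_pos'],s['force'],s['t'])
p,d=read_camera("scene");cv2.imwrite("pics/c.png",cv2.resize(p[200:400,220:420],None,fx=3,fy=3)[:,:,::-1])
E
```

```text
-0.18 0.14 0.02  -0.0 -0.0 0.1  0.55 | dist 0.2 cm ang 0
-0.18 0.14 10.02  -0.0 -0.0 0.1  0.55 | dist 10.0 cm ang 0
[0.60259183 0.0597     0.20019039] [ 0.69037571 -0.61247806  0.73214972] 1.85
```

View pics/c.png

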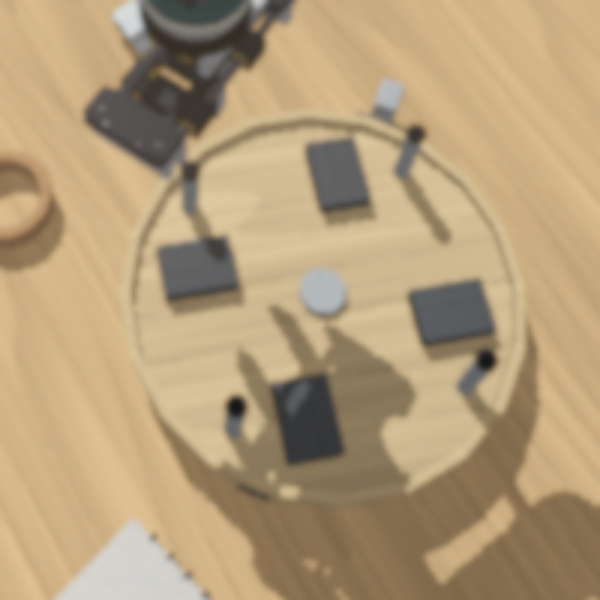

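The gripper is above the peg at (190,170) in the crop. Descend and pinch.

Emit:
carry_out(
  steps="-0.2 0.1 4 0 0 0 0.55;-0.2 0.1 8 0 0 0 0.55;-0.2 0.1 9.8 0 0 0 0.55;-0.2 0.1 9.8 0 0 0 0.55;-0.2 0.1 9.8 0 0 0 1;-0.2 0.1 9.8 0 0 0 1;-0.2 0.1 9.8 0 0 0 1;-0.2 0.1 9.8 0 0 0 1",
)

```text
t: 2.9
eef_pos: [0.6045, 0.0635, 0.1022]
ee_rot: [0.977, 0.214, 0.002, -0.002]
force: [0.4, -1.3, 5.3]
finger_gap: 0.186
```

```bash
python3 - <<'E'
from h import *
a=-65.6
goal([pegpose(a+i*58/9,.1025) for i in range(1,10)]+[pegpose(-5.5,.1025)],1)
s=state();print(s['eef_pos'],s['force'],s['finger_gap'])
E
```

```text
1.09 0.32 -0.02  -0.2 -0.3 -6.1  1.00 | dist 1.1 cm ang 6
2.66 0.07 -0.01  -0.1 -0.3 -12.5  1.00 | dist 2.7 cm ang 13
4.20 -0.37 -0.00  -0.1 -0.3 -19.0  1.00 | dist 4.2 cm ang 19
5.68 -0.97 0.01  -0.1 -0.4 -25.4  1.00 | dist 5.8 cm ang 25
7.08 -1.74 0.02  -0.1 -0.4 -31.9  1.00 | dist 7.3 cm ang 32
8.38 -2.65 0.03  -0.1 -0.4 -38.3  1.00 | dist 8.8 cm ang 38
9.58 -3.71 0.04  -0.0 -0.4 -44.7  1.00 | dist 10.3 cm ang 45
10.65 -4.90 0.05  -0.0 -0.4 -51.2  1.00 | dist 11.7 cm ang 51
11.58 -6.20 0.06  0.0 -0.4 -57.6  1.00 | dist 13.1 cm ang 58
11.85 -6.64 0.06  0.0 -0.4 -59.7  1.00 | dist 13.6 cm ang 60
[0.60447042 0.06347084 0.10221496] [ 0.35838291 -1.26608832  5.34101879] 0.1864067333654362
```

Emit:
carry_out(
  steps="1.1 0.3 0 0 0 -6 1;2.7 0.1 0 0 0 -12.5 1;4.2 -0.4 0 0 0 -19 1;5.7 -1 0 0 0 -25.5 1;7.1 -1.7 0 0 0 -32 1;8.4 -2.7 0 0 0 -38 1;9.6 -3.7 0 0 0 -45 1;10.7 -4.9 0 0 0 -51 1;11.6 -6.2 0 0 0 -57.6 1;11.6 -6.2 0 0 0 -57.6 1;11.6 -6.2 0 0 0 -57.6 1",
)

```text
t: 4.28
eef_pos: [0.6817, 0.1705, 0.1023]
ee_rot: [0.752, 0.659, 0.002, -0.003]
force: [-4.1, 4.4, 1.1]
finger_gap: 0.189
```

```bash
python3 - <<'E'
from h import *
s=state();print(s['eef_pos'],s['force'],s['finger_gap'],np.degrees(np.arctan2(*(s['eef_pos'][:2]-AX)[::-1])),np.hypot(*(s['eef_pos'][:2]-AX)))
goal([pegpose(-7.6,.1025)],1)
p,d=read_camera("top");cv2.imwrite("pics/d.png",cv2.resize(p[150:290,110:260],None,fx=4,fy=4)[:,:,::-1])
E
```

```text
[0.68174853 0.1705393  0.10229738] [-4.06844695  4.36418841  1.07319907] 0.18889075313714612 -6.7609436742708775 0.13982084931467356
-0.20 0.22 -0.02  -0.1 -0.5 0.0  1.00 | dist 0.3 cm ang 0
```

View pics/d.png

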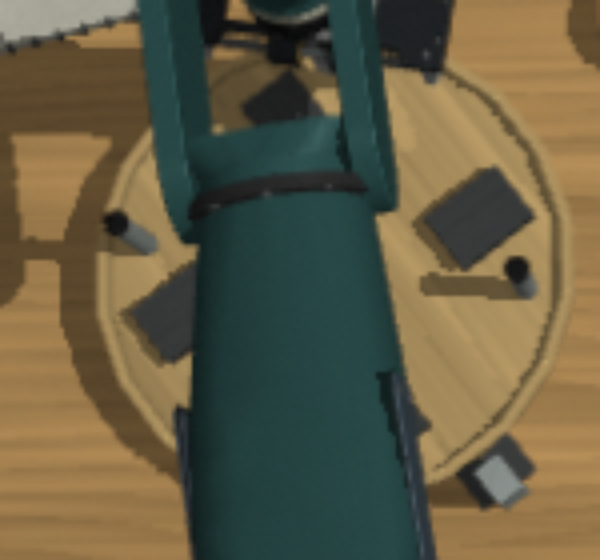

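The arm covers part of the table, but the pegs at (118,222) and (518,268) look near the stop. Release and lift, then measure.

Emit:
carry_out(
  steps="0 0 0 0 0 0 0.55;0 0 0 0 0 0 0.55;0 0 0 0 0 0 0.55;0 0 -6 0 0 0 0.55;0 0 -12 0 0 0 0.55;0 0 -12 0 0 0 0.55",
)

```text
t: 5.08
eef_pos: [0.6848, 0.1695, 0.2312]
ee_rot: [0.752, 0.659, 0.009, 0.001]
force: [0.2, -0.1, 0.6]
finger_gap: 0.451
```

```bash
cat >> h.py <<'E'
def pegs(n="top",save=None):
    p,d=read_camera(n)
    X=cloud(n,d);r=np.hypot(X[...,0]-AX[0],X[...,1]-AX[1])
    k=(X[...,2]>.105)&(X[...,2]<.14)&(abs(r-.142)<.02)&(p.max(2)<70)
    nl,lab,stt,cen=cv2.connectedComponentsWithStats(k.astype(np.uint8),connectivity=8)
    for i in range(1,nl):
        if stt[i,4]>=12 and stt[i,4]<90:
            q=ray(n,*cen[i],.129)[:2]-AX;print(n,'peg px',cen[i].round(1),stt[i,4],'r %.4f ang %.1f mod90 %.1f'%(np.hypot(*q),np.degrees(np.arctan2(q[1],q[0])),np.degrees(np.arctan2(q[1],q[0]))%90))
    return p
E
python3 - <<'E'
from h import *
p=pegs("top");p2=pegs("scene")
for t in("bracket_long",):pass
cv2.imwrite("pics/e.png",np.hstack([cv2.resize(p[150:310,110:450],None,fx=2,fy=2)])[:,:,::-1])
cv2.imwrite("pics/e2.png",cv2.resize(p2[100:400,120:440],None,fx=2,fy=2)[:,:,::-1])
E
```

```text
top peg px [138.6 205.7] 33 r 0.1427 ang 82.7 mod90 82.7
top peg px [238.8 217.1] 32 r 0.1402 ang -97.0 mod90 83.0
scene peg px [379.4 265.9] 15 r 0.1377 ang 171.1 mod90 81.1
scene peg px [358.1 341.3] 24 r 0.1448 ang 81.5 mod90 81.5
```

View pics/e2.png

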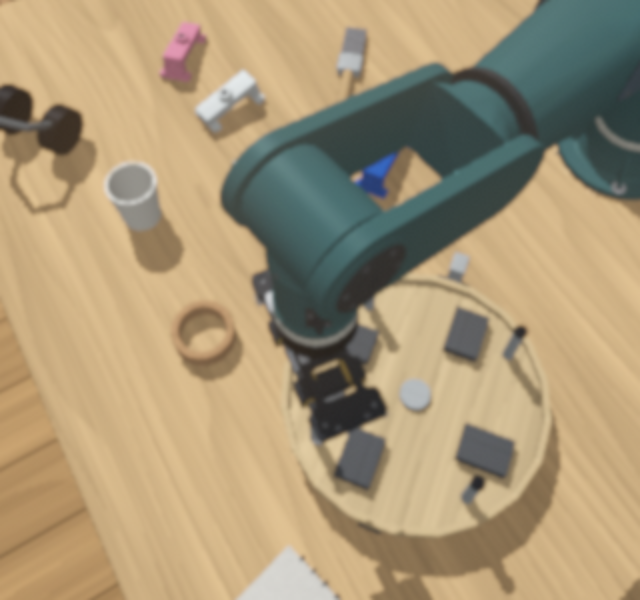

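The table now sits at about 82.5°, where the stop was expected (82.4°). Next I'll check the long-bracket fit with an overlay on the first picture.

```bash
cat >> h.py <<'E'
def overlay(img,n,v,L,roi,f,name):
    x,y,w,h=roi
    o=cv2.resize(img[y:y+h,x:x+w],None,fx=f,fy=f,interpolation=cv2.INTER_CUBIC)[:,:,::-1].copy()
    R=rot(v[3],v[4]);H=L/2
    segs=[]
    for q in ([(-H,-.018,0),(H,-.018,0),(H,.018,0),(-H,.018,0)],[(-H,-.027,-.048),(-H,.027,-.048)],[(H,-.027,-.03),(H,.027,-.03)],[(.012*np.cos(a),.012*np.sin(a),.008) for a in np.linspace(0,6.28,12)]):
        P=proj(n,R.apply(np.array(q))+v[:3]);P=((P-[x,y]+.5)*f-.5).astype(np.int32)
        cv2.polylines(o,[P],True,(0,0,255),1)
    cv2.imwrite(name,o)
E
python3 - <<'E'
from h import *
D=np.load("/tmp/a.npz")
v=[ 0.517 , -0.2548 , 0.0389, -0.1665 , 0.1658]
overlay(D['T'],"top",v,.126,(320,195,50,60),8,"pics/f1.png")
overlay(D['S'],"scene",v,.126,(225,155,60,50),8,"pics/f2.png")
a=cv2.imread("pics/f1.png");b=cv2.imread("pics/f2.png");c=np.zeros((480,880,3),np.uint8);c[:480,:400]=a;c[:400,400:880]=b
cv2.imwrite("pics/f.png",c[:,:800])
E
```

```text
(no output)
```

View pics/f.png

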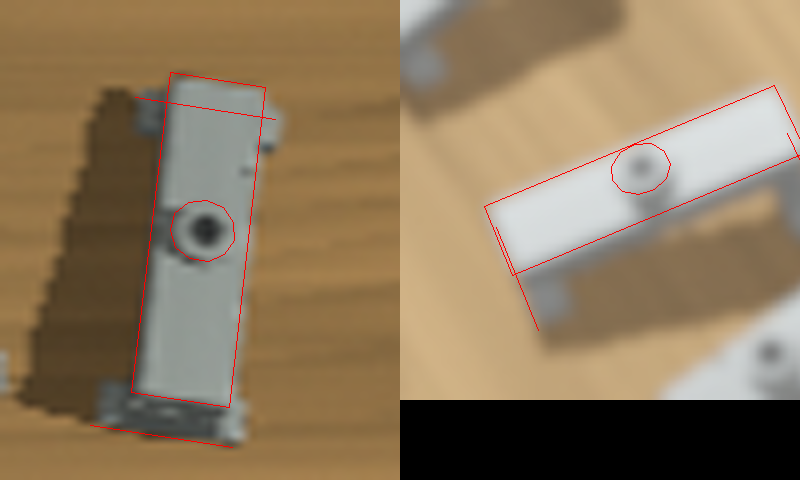

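```bash
cat >> h.py <<'E'
def grasp(v,depth=.025,back=0.):
    B=rot(v[3],v[4]).as_matrix();R=np.c_[-B[:,1],-B[:,0],-B[:,2]]
    return (np.array(v[:3])-B[:,2]*depth+B[:,2]*back,R)
E
python3 - <<'E'
from h import *
v=[ 0.517 , -0.2548 , 0.0389, -0.1665 , 0.1658]
p=grasp(v,back=.13)[0];print(p)
goal([(p*[1,1,0]+[0,0,.2],down(np.radians(-40)))],.36)
E
```

```text
[ 0.5340897  -0.25767202  0.1424601 ]
-44.30 -9.06 1.96  -0.5 -0.3 122.4  0.36 | dist 45.3 cm ang 122
```

Emit:
carry_out(
  steps="-4 -1 0 0 0 10.5 0.36;-8 -2 0 0 0 21 0.36;-12 -3 0 0 0 31.5 0.36;-16 -3 0 0 0 42 0.36;-20 -4 1 0 0 52 0.36;-24 -5 1 0 0 62 0.36;-28 -6 1 0 0 73 0.36;-32 -6 1 0 0 83 0.36;-36 -7 2 0 0 93 0.36;-40 -8 2 0 0 103 0.36;-44 -9 2 0 0 113 0.36;-44.3 -9 2 0 0 122 0.36",
)

```text
t: 6.68
eef_pos: [0.5322, -0.2599, 0.1963]
ee_rot: [0.939, -0.343, -0.003, -0.004]
force: [-0.6, -0.5, -0.3]
finger_gap: 0.635
```

```bash
python3 - <<'E'
from h import *
v=[ 0.517 , -0.2548 , 0.0389, -0.1665 , 0.1658]
goal([grasp(v,back=.08),grasp(v)],.36)
print(state()['joint_positions'])
E
```

```text
-0.61 0.19 10.32  -8.7 -4.3 59.3  0.36 | dist 10.3 cm ang 60
-1.68 0.91 18.22  -8.7 -4.3 59.3  0.36 | dist 18.3 cm ang 60
[-0.55434016  0.18936042  1.27427366  0.00742322  1.68624644  0.1474479 ]
```

Emit:
carry_out(
  steps="0 0 2 -1.5 -0.7 10 0.36;-0.2 0 4 -3 -1.4 20 0.36;-0.3 0.1 6 -4.4 -2.1 30 0.36;-0.4 0.1 8 -5.9 -2.9 40 0.36;-0.5 0.2 9 -7.3 -3.6 50 0.36;-0.6 0.2 10.3 -8.7 -4.3 59.3 0.36;-0.6 0.2 10.3 -8.7 -4.3 59.3 0.36;-0.6 0.2 10.3 -8.7 -4.3 59.3 0.36",
)

```text
t: 7.68
eef_pos: [0.5254, -0.2562, 0.0924]
ee_rot: [-0.644, 0.76, 0.064, -0.054]
force: [-1.0, 0.5, -0.2]
finger_gap: 0.641
```

```bash
python3 - <<'E'
from h import *
v=[ 0.517 , -0.2548 , 0.0389, -0.1665 , 0.1658]
goal([grasp(v,back=.08),grasp(v)],.36)
p,d=read_camera("scene");cv2.imwrite("pics/g.png",cv2.resize(p[120:240,200:340],None,fx=5,fy=5)[:,:,::-1])
E
```

```text
-0.00 -0.04 -0.08  0.1 0.1 0.1  0.36 | dist 0.1 cm ang 0
0.01 -0.06 7.92  0.1 0.1 0.1  0.36 | dist 7.9 cm ang 0
```

View pics/g.png

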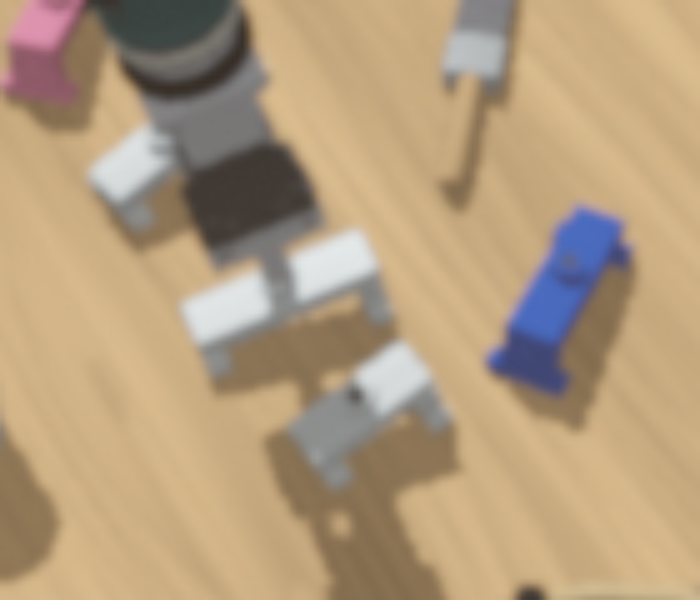

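The finger is in line with the middle of the long bracket at (280,280). Descend and grip.

Emit:
carry_out(
  steps="0 0 3 0 0 0 0.36;0 0 6 0 0 0 0.36;0 0 7.9 0 0 0 0.36;0 0 7.9 0 0 0 0.36;0 0 7.9 0 0 0 1;0 0 7.9 0 0 0 1;0 0 7.9 0 0 0 1;0 0 7.9 0 0 0 1",
)

```text
t: 8.72
eef_pos: [0.5136, -0.2554, 0.0166]
ee_rot: [-0.644, 0.76, 0.062, -0.054]
force: [0.7, -1.3, 4.6]
finger_gap: 0.382
```

Emit:
carry_out(
  steps="0 0 -4 0 0 0 1;0 0 -9 0 0 0 1;0 0 -14 0 0 0 1;0 0 -14 0 0 0 1",
)

```text
t: 9.22
eef_pos: [0.5389, -0.2597, 0.1593]
ee_rot: [-0.645, 0.761, 0.058, -0.052]
force: [1.3, -0.4, -3.6]
finger_gap: 0.377
```

```bash
cat >> h.py <<'E'
def place(depth=.025,up=0.,dx=0.,dy=0.):
    y=np.array([np.cos(LOADA),np.sin(LOADA),0]);x=np.array([y[1],-y[0],0])
    o=np.array([*AX,.045+.048])+.105*y+dx*x+dy*y
    R=np.c_[-y,-x,[0,0,-1.]]
    return (o+[0,0,up-depth],R)
E
python3 - <<'E'
from h import *
s=state();print(s['eef_pos'],s['force'],s['finger_gap'],s['joint_positions'])
goal([place(up=.1)],1)
p,d=read_camera("scene");cv2.imwrite("pics/i.png",cv2.resize(p[80:240,180:380],None,fx=4,fy=3.7)[:,:,::-1])
E
```

```text
[ 0.53891592 -0.25973673  0.1592884 ] [ 1.31230853 -0.43720613 -3.55183524] 0.37684275848702353 [-0.51095053  0.32395113  1.19077152 -0.05715849  1.7712568   1.21736827]
-36.47 14.10 1.18  4.5 10.5 -136.5  1.00 | dist 39.1 cm ang 137
```

View pics/i.png

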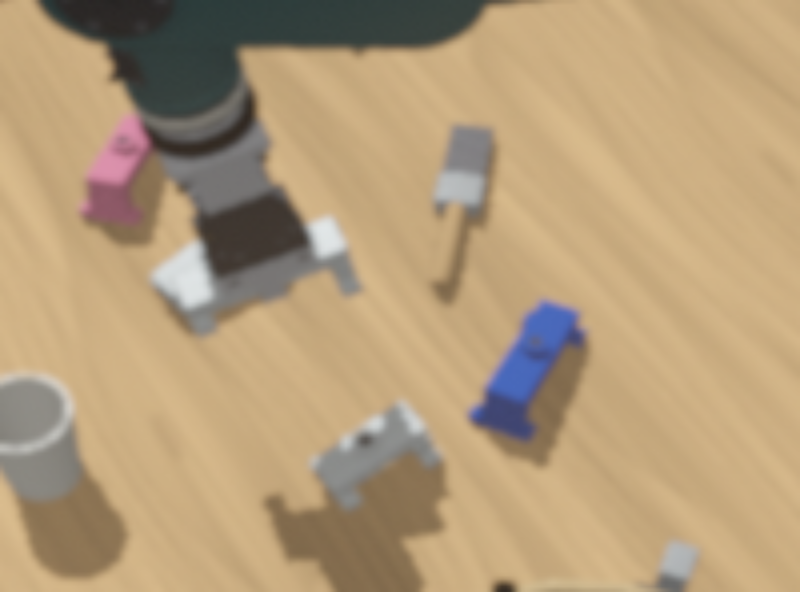

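Emit:
carry_out(
  steps="0 0 -3 0.3 0.8 -10.5 1;-3 1.2 -3 0.7 1.6 -21 1;-7 2.7 -3 1 2.4 -31.5 1;-11 4.3 -3 1.4 3.2 -42 1;-15 5.8 -3 1.7 4 -52.5 1;-19 7.3 -3 2.1 4.8 -63 1;-22 8.5 -3 2.4 5.7 -73.5 1;-26 10 -3 2.8 6.5 -84 1;-29 11.2 -3 3.1 7.3 -94.5 1;-32 12.4 -3 3.5 8.1 -105 1;-35 13.5 -2 3.8 8.9 -115.5 1;-36.5 14.1 -2 4.2 9.7 -126 1",
)

```text
t: 10.78
eef_pos: [0.4598, 0.1248, 0.1928]
ee_rot: [0.972, 0.236, -0.012, 0.002]
force: [-0.2, 0.4, -3.7]
finger_gap: 0.378
```

```bash
python3 - <<'E'
from h import *
s=state();print(s['force'],s['finger_gap'],s['joint_positions'])
goal([place(up=.1),place(up=.02)],1)
E
```

```text
[-0.22955512  0.36849502 -3.71564809] 0.3781885248189348 [ 0.14992247 -0.05611281  1.54120246 -0.00546873  1.67963708 -0.32782371]
-0.04 0.13 2.48  -0.2 1.3 -10.1  1.00 | dist 2.5 cm ang 10
0.15 0.15 10.48  -0.2 1.3 -10.1  1.00 | dist 10.5 cm ang 10
```

Emit:
carry_out(
  steps="0 0.1 2.5 -0.2 1.3 -10 1;0 0.1 5 -0.2 1.3 -10 1;0.1 0.1 7.5 -0.2 1.3 -10 1;0.1 0.1 7.5 -0.2 1.3 -10 1;0.1 0.1 7.5 -0.2 1.3 -10 1",
)

```text
t: 11.4
eef_pos: [0.4588, 0.1236, 0.117]
ee_rot: [0.947, 0.32, -0.001, -0.001]
force: [1.1, -0.1, -1.6]
finger_gap: 0.379
```

```bash
python3 - <<'E'
from h import *
goal([place(up=.02),place(up=0)],1)
for n in("top","scene"):
    p,d=read_camera(n);np.savez(f"/tmp/j_{n}.npz",p=p,d=d)
    b=(110,150,150,140) if n=="top" else (250,220,160,150)
    x,y,w,h=b;cv2.imwrite(f"pics/j_{n}.png",cv2.resize(p[y:y+h,x:x+w],None,fx=4,fy=4)[:,:,::-1])
E
```

```text
0.03 0.08 2.90  -0.1 0.1 -0.1  1.00 | dist 2.9 cm ang 0
0.04 0.08 4.90  -0.1 0.1 -0.1  1.00 | dist 4.9 cm ang 0
```

View pics/j_top.png

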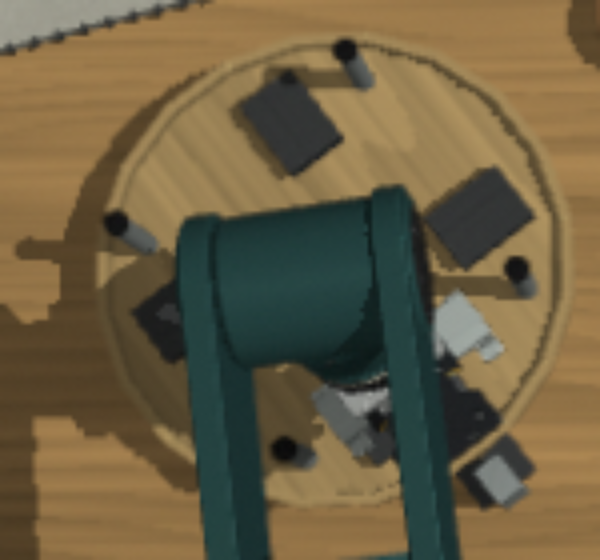

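View pics/j_scene.png

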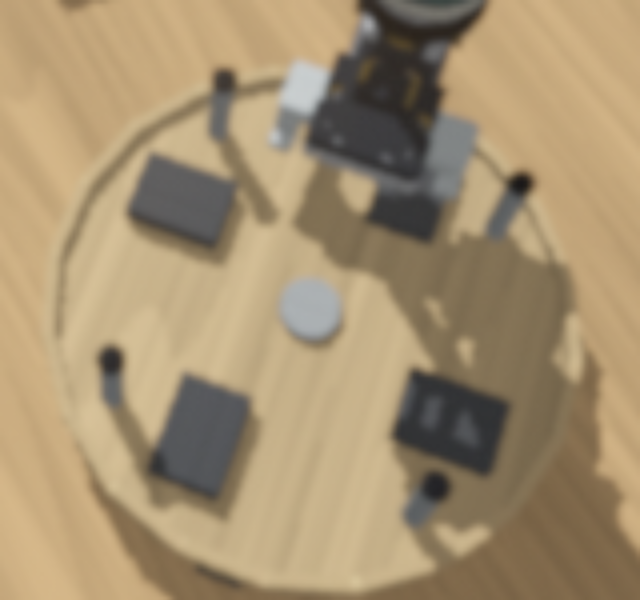

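The bracket hangs over the seat, its short leg over the step at (400,215) in the scene crop. I'll check its in-hand pose numerically.

```bash
cat >> h.py <<'E'
def fitheld(v0,L,data=None,span=.012,save=None):
    C=[]
    for n in("top","scene"):
        p,d=data[n] if data else read_camera(n)
        X=cloud(n,d).reshape(-1,3);c=p.reshape(-1,3).astype(int)
        k=(c.min(1)>70)&(c.max(1)-c.min(1)<30)&~np.isnan(X[:,0])
        X=X[k];s=sdf(rot(v0[3],v0[4]).inv().apply(X-np.array(v0[:3])),L);X=X[abs(s)<span];print(n,len(X));C.append(X)
    C=np.vstack(C);f=lambda v:sdf(rot(v[3],v[4]).inv().apply(C-v[:3]),L)
    s=least_squares(f,v0,loss='soft_l1',f_scale=.0015,x_scale=[.01,.01,.01,.1,.1])
    print('rms %.4f'%np.sqrt(np.mean(s.fun**2)),s.x.round(4));return s.x
def seatrel(v):
    y=np.array([np.cos(LOADA),np.sin(LOADA)]);x=np.array([y[1],-y[0]]);o=np.array(v[:2])-AX-.105*y
    print('rel seat x %.1f y %.1f mm top z %.1f  yaw err %.1f deg pitch %.1f'%(o@x*1e3,o@y*1e3,v[2]*1e3,np.degrees(v[3]-np.arctan2(x[1],x[0])),np.degrees(v[4])))
E
python3 - <<'E'
from h import *
data={n:(lambda z:(z['p'],z['d']))(np.load(f"/tmp/j_{n}.npz")) for n in("top","scene")}
s=state();e=s['eef_pos']
v=fitheld([e[0],e[1],e[2]+.025,LOADA+np.pi*1.5,0.],.126,data);seatrel(v)
E
```

```text
top 289
scene 350
rms 0.0019 [ 4.5870e-01  1.2500e-01  1.4050e-01  2.2249e+00 -1.6000e-03]
rel seat x 1.9 y -0.4 mm top z 140.5  yaw err 0.1 deg pitch -0.1
```

Emit:
carry_out(
  steps="0 0.2 2 0 0 0 1;0 0.2 3.5 0 0 0 1;0 0.2 4.3 0 0 0 1;0 0.2 4.5 0 0 0 1;0 0.2 4.6 0 0 0 1;0 0.2 4.6 0 0 0 1",
)

```text
t: 12.25
eef_pos: [0.4615, 0.1222, 0.073]
ee_rot: [0.947, 0.32, 0.001, -0.0]
force: [-0.0, -0.3, -1.8]
finger_gap: 0.38
```

Emit:
carry_out(
  steps="0 0 0.1 0 0 0 1;0 0 0.2 0 0 0 1;0 0 0.2 0 0 0 1",
)

```text
t: 12.62
eef_pos: [0.4615, 0.1223, 0.071]
ee_rot: [0.947, 0.32, 0.001, -0.0]
force: [-0.6, -0.2, -3.3]
finger_gap: 0.38
```

Emit:
carry_out(
  steps="0 0 0.1 0 0 0 1;0 0 0.2 0 0 0 1;0 0 0.2 0 0 0 1",
)

```text
t: 13.0
eef_pos: [0.4616, 0.1223, 0.0696]
ee_rot: [0.947, 0.32, 0.001, -0.0]
force: [-1.8, 0.2, 1.8]
finger_gap: 0.377
```

Emit:
carry_out(
  steps="0 0 0.05 0 0 0 1;0 0 0.05 0 0 0 0.36;0 0 0.05 0 0 0 0.36;0 0 0.05 0 0 0 0.36;0 0 -3 0 0 0 0.36;0 0 -8 0 0 0 0.36;0 0 -10 0 0 0 0.36",
)

```text
t: 13.88
eef_pos: [0.463, 0.1224, 0.173]
ee_rot: [0.947, 0.32, 0.003, 0.0]
force: [-0.2, -0.2, 0.2]
finger_gap: 0.642
```

```bash
python3 - <<'E'
from h import *
o,_=place();o[2]=.093
v=fitheld([*o,LOADA+np.pi*1.5,0.],.126);seatrel(v);pegs("top");pegs("scene")
p,d=read_camera("scene");cv2.imwrite("pics/k.png",cv2.resize(p[220:370,250:410],None,fx=4,fy=4)[:,:,::-1])
E
```

```text
top 267
scene 657
rms 0.0020 [4.6060e-01 1.2370e-01 9.2100e-02 2.2255e+00 1.6000e-03]
rel seat x -0.3 y -1.2 mm top z 92.1  yaw err 0.1 deg pitch 0.1
top peg px [195.8 162.6] 29 r 0.1412 ang -6.7 mod90 83.3
top peg px [139.  205.9] 37 r 0.1416 ang 83.0 mod90 83.0
top peg px [238.9 217.1] 34 r 0.1404 ang -97.1 mod90 82.9
top peg px [180.6 262.3] 40 r 0.1419 ang 172.3 mod90 82.3
scene peg px [379.5 266. ] 18 r 0.1378 ang 171.0 mod90 81.0
scene peg px [277.3 310. ] 18 r 0.1441 ang -5.5 mod90 84.5
scene peg px [358.4 341.1] 30 r 0.1446 ang 81.9 mod90 81.9
```

View pics/k.png

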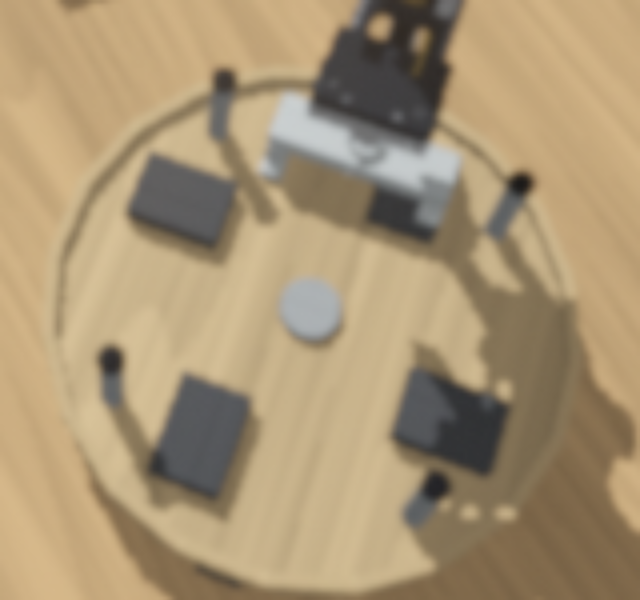

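The long bracket is level and centred. Now press the short-leg end, on seat +x.

Emit:
carry_out(
  steps="0 -3 0 0 0 0 1;0 -5.4 0 0 0 0 1;0 -5.4 3 0 0 0 1;0 -5.4 6 0 0 0 1;0 -5.4 7.4 0 0 0 1;0 -5.4 7.7 0 0 0 1;0 -5.4 7.8 0 0 0 1;0 -5.4 7.8 0 0 0 1",
)

```text
t: 15.12
eef_pos: [0.4295, 0.1662, 0.0932]
ee_rot: [0.947, 0.32, 0.002, -0.001]
force: [-2.4, 1.2, 12.7]
finger_gap: 0.003
```

Emit:
carry_out(
  steps="0 0 0.1 0 0 0 1;0 0 0.2 0 0 0 1;0 0 0.3 0 0 0 1;0 0 0.3 0 0 0 1",
)

```text
t: 15.62
eef_pos: [0.4297, 0.1664, 0.0931]
ee_rot: [0.947, 0.32, 0.003, -0.001]
force: [-5.8, -0.7, 15.8]
finger_gap: 0.003
```

It holds 13–16 N with no movement in z. Now the long-leg end.

Emit:
carry_out(
  steps="0 0 -2 0 0 0 1;0 0 -3 0 0 0 1;0 5 -3 0 0 0 1;0 10.8 -3 0 0 0 1;0 10.8 -2 0 0 0 1;0 10.8 -0.7 0 0 0 1;0 10.8 -0.1 0 0 0 1;0 10.8 0.2 0 0 0 1;0 10.8 0.3 0 0 0 1;0 10.8 0.3 0 0 0 1",
)

```text
t: 16.88
eef_pos: [0.4937, 0.0813, 0.0932]
ee_rot: [0.947, 0.321, 0.002, -0.001]
force: [-8.2, -1.5, 15.5]
finger_gap: 0.003
```

Emit:
carry_out(
  steps="0 0 -3 0 0 0 1;0 0 -8 0 0 0 0.55;0 0 -11 0 0 0 0.55;0 0 -11 0 0 0 0.55",
)

```text
t: 17.38
eef_pos: [0.4942, 0.0822, 0.2057]
ee_rot: [0.947, 0.322, 0.005, 0.0]
force: [0.0, -0.6, -0.1]
finger_gap: 0.288
```

```bash
python3 - <<'E'
from h import *
print(state()['force'])
o,_=place();o[2]=.093
v=fitheld([*o,LOADA+np.pi*1.5,0.],.126);seatrel(v);pegs("top")
goal([pegpose(-97.2,.2),pegpose(-97.2,.1025)],.55)
E
```

```text
[ 0.04098468 -0.59955359 -0.07964069]
top 395
scene 782
rms 0.0020 [ 0.4614  0.123   0.0919  2.2246 -0.0074]
rel seat x -1.3 y -1.4 mm top z 91.9  yaw err 0.1 deg pitch -0.4
top peg px [195.8 162.7] 30 r 0.1409 ang -6.8 mod90 83.2
top peg px [139.3 205.8] 44 r 0.1407 ang 82.8 mod90 82.8
top peg px [238.8 217. ] 33 r 0.1403 ang -96.9 mod90 83.1
0.46 4.82 0.08  -0.1 -0.0 44.7  0.55 | dist 4.8 cm ang 45
0.45 4.85 9.83  -0.1 -0.0 44.7  0.55 | dist 11.0 cm ang 45
```

Emit:
carry_out(
  steps="0.1 1 0 0 0 10 0.55;0.2 2 0 0 0 20 0.55;0.3 3 0 0 0 30 0.55;0.4 4 0 0 0 40 0.55;0.5 4.8 0 0 0 44.7 0.55;0.5 4.8 3 0 0 44.7 0.55;0.5 4.8 6 0 0 44.7 0.55;0.5 4.8 8.5 0 0 44.7 0.55;0.5 4.8 9.8 0 0 44.7 0.55;0.5 4.8 9.8 0 0 44.7 0.55",
)

```text
t: 18.77
eef_pos: [0.5238, 0.0469, 0.1006]
ee_rot: [0.998, -0.062, -0.002, -0.001]
force: [-0.6, -0.6, 0.4]
finger_gap: 0.449
```

Emit:
carry_out(
  steps="0 0 0 0 0 0 1;0 0 0 0 0 0 1;0 0 0 0 0 0 1;0 0 0 0 0 0 1",
)

```text
t: 19.27
eef_pos: [0.5263, 0.0466, 0.1017]
ee_rot: [0.998, -0.063, 0.001, -0.001]
force: [5.1, -1.2, -2.0]
finger_gap: 0.189
```

```bash
python3 - <<'E'
from h import *
s=state();print(s['eef_pos'],s['force'],s['finger_gap'],s['joint_positions'][5])
goal([pegpose(-97.4+i*10,.1025) for i in range(1,10)],1)
E
```

```text
[0.52631628 0.04661871 0.10166707] [ 5.0890701  -1.19955829 -1.99877304] 0.18858359408674222 0.10436919757249523
2.30 -0.14 -0.08  -0.1 -0.1 -9.8  1.00 | dist 2.3 cm ang 10
4.70 -0.77 -0.07  -0.1 -0.1 -19.8  1.00 | dist 4.8 cm ang 20
6.94 -1.81 -0.07  -0.1 -0.1 -29.8  1.00 | dist 7.2 cm ang 30
8.98 -3.22 -0.06  -0.1 -0.1 -39.8  1.00 | dist 9.5 cm ang 40
10.73 -4.96 -0.05  -0.1 -0.1 -49.8  1.00 | dist 11.8 cm ang 50
12.16 -6.99 -0.05  -0.1 -0.2 -59.8  1.00 | dist 14.0 cm ang 60
13.22 -9.22 -0.04  -0.1 -0.2 -69.8  1.00 | dist 16.1 cm ang 70
13.87 -11.61 -0.03  -0.1 -0.2 -79.8  1.00 | dist 18.1 cm ang 80
14.09 -14.08 -0.03  -0.0 -0.2 -89.8  1.00 | dist 19.9 cm ang 90
```

Emit:
carry_out(
  steps="0.6 0 0 0 0 -2.5 1;1.4 0 0 0 0 -6 1;2.3 -0.1 0 0 0 -9.8 1;3.5 -0.4 0 0 0 -15 1;4.7 -0.8 0 0 0 -19.8 1;5.9 -1.3 0 0 0 -25 1;6.9 -1.8 0 0 0 -29.8 1;8 -2.5 0 0 0 -35 1;9 -3.2 0 0 0 -39.8 1;9.9 -4.1 0 0 0 -45 1;10.7 -5 0 0 0 -49.8 1;11.5 -6 0 0 0 -55 1",
)

```text
t: 20.78
eef_pos: [0.649, 0.0905, 0.1017]
ee_rot: [0.914, 0.406, 0.001, 0.001]
force: [2.2, -2.4, -2.4]
finger_gap: 0.185
```

```bash
python3 - <<'E'
from h import *
s=state();print(s['force'],s['finger_gap'],np.degrees(np.arctan2(*(s['eef_pos'][:2]-AX)[::-1])))
goal([pegpose(-97.2+i,.1025) for i in (60,65,70,75,80,85,90)],1)
E
```

```text
[ 2.20660488 -2.36149324 -2.42682637] 0.18530081737271747 -42.31118453990754
1.27 -0.19 -0.08  0.1 -0.1 -4.9  1.00 | dist 1.3 cm ang 5
2.49 -0.35 -0.07  0.2 -0.1 -9.9  1.00 | dist 2.5 cm ang 10
3.70 -0.62 -0.07  0.2 -0.1 -14.9  1.00 | dist 3.8 cm ang 15
4.89 -0.99 -0.07  0.2 -0.1 -19.9  1.00 | dist 5.0 cm ang 20
6.03 -1.46 -0.07  0.2 -0.1 -24.9  1.00 | dist 6.2 cm ang 25
7.13 -2.03 -0.07  0.2 -0.1 -29.9  1.00 | dist 7.4 cm ang 30
8.18 -2.69 -0.07  0.2 -0.1 -34.9  1.00 | dist 8.6 cm ang 35
```

Emit:
carry_out(
  steps="1.3 -0.2 0 0 0 -5 1;2.5 -0.3 0 0 0 -10 1;3.7 -0.6 0 0 0 -15 1;4.9 -1 0 0 0 -20 1;6 -1.5 0 0 0 -25 1;7.1 -2 0 0 0 -30 1;8.2 -2.7 0 0 0 -35 1;8.2 -2.7 0 0 0 -35 1;8.2 -2.7 0 0 0 -35 1",
)

```text
t: 21.9
eef_pos: [0.6863, 0.1699, 0.1017]
ee_rot: [0.749, 0.662, 0.003, 0.003]
force: [6.1, 1.0, -3.7]
finger_gap: 0.187
```

```bash
python3 - <<'E'
from h import *
s=state();print(s['force'],s['finger_gap'],np.degrees(np.arctan2(*(s['eef_pos'][:2]-AX)[::-1])));pegs("top")
E
```

```text
[ 6.0824532   0.96831182 -3.66532393] 0.1869435601652945 -6.814018097158245
top peg px [138.6 205.6] 32 r 0.1428 ang 82.6 mod90 82.6
top peg px [238.8 217. ] 33 r 0.1403 ang -96.9 mod90 83.1
```

Same readings as before, so the table is in the stop. Release, lift, and check the bracket.

Emit:
carry_out(
  steps="0 0 0 0 0 0 0.55;0 0 0 0 0 0 0.55;0 0 0 0 0 0 0.55;0 0 -6 0 0 0 0.55;0 0 -12 0 0 0 0.55;-5 -1 -12 0 0 10 0.36;-10 -2 -12 0 0 20 0.36;-15 -3 -11 0 0 30 0.36;-20 -4 -11 0 0 40 0.36;-25 -5 -11 0 0 50 0.36;-30 -5 -10 0 0 60 0.36;-34 -6 -10 0 0 70 0.36",
)

```text
t: 23.45
eef_pos: [0.583, -0.162, 0.1998]
ee_rot: [0.994, 0.109, 0.004, -0.0]
force: [-0.1, 0.6, -0.3]
finger_gap: 0.64
```

```bash
python3 - <<'E'
from h import *
pegs("top")
T,d=read_camera("top");S,ds=read_camera("scene");np.savez("/tmp/m.npz",T=T,d=d,S=S,ds=ds)
cv2.imwrite("pics/m1.png",cv2.resize(T[140:310,110:460],None,fx=2.2,fy=2.2)[:,:,::-1])
cv2.imwrite("pics/m2.png",cv2.resize(S[80:370,160:420],None,fx=2,fy=2)[:,:,::-1])
print(state()['eef_pos'],state()['joint_positions'][5])
E
```

```text
top peg px [195.7 162.6] 28 r 0.1411 ang -6.6 mod90 83.4
top peg px [138.6 205.5] 33 r 0.1428 ang 82.5 mod90 82.5
top peg px [239.2 217.1] 38 r 0.1414 ang -97.0 mod90 83.0
top peg px [180.7 262.2] 38 r 0.1415 ang 172.3 mod90 82.3
[ 0.58332982 -0.16193636  0.20081247] -0.5893559001509557
```

View pics/m1.png

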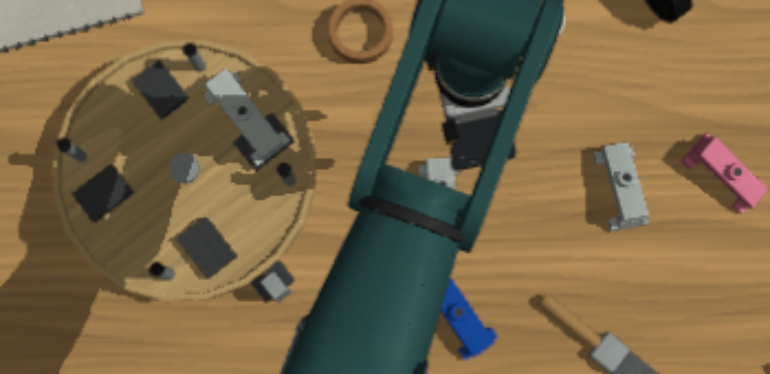

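View pics/m2.png

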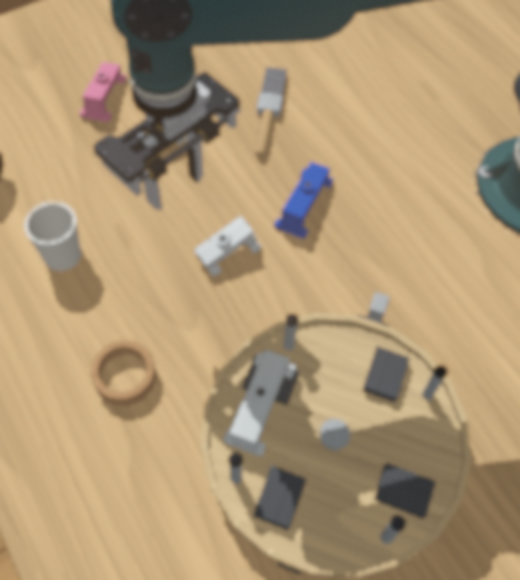

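The long bracket turned with the table and still stands on its step. Medium is at top px about (392,224); refit it.

```bash
python3 - <<'E'
from h import *
D=np.load("/tmp/m.npz")
C=pts((.517,-.402),.07,.006,zmax=.06,cams=("top",),data=dict(top=D['d']));print(len(C))
v=fitb(C,.108,(0.17,),.19,.04)
overlay(D['T'],"top",v,.108,(365,195,60,60),8,"pics/n.png")
goal([(grasp(v,back=.1)[0],down(np.radians(-40)))],.36)
# long level check
a=LOADA+np.pi/2;o=AX+.105*np.array([np.cos(a),np.sin(a)])
w=fitheld([*o,.093,a+1.5*np.pi-2*np.pi,0],.126,dict(top=(D['T'],D['d']),scene=(D['S'],D['ds'])));print(o,np.degrees(w[4]))
E
```

```text
574
   yaw0 0.17 cost 1.645e-03 rms 0.0051 [ 0.5242 -0.4027  0.0392  0.1802  0.1947]
-9.72 22.22 8.75  -0.2 -0.5 52.8  0.36 | dist 25.8 cm ang 53
top 592
scene 853
rms 0.0022 [ 6.0860e-01  1.0600e-01  9.2000e-02 -2.4906e+00  8.0000e-04]
[0.60667446 0.10358646] 0.0436128101968028
```

View pics/n.png

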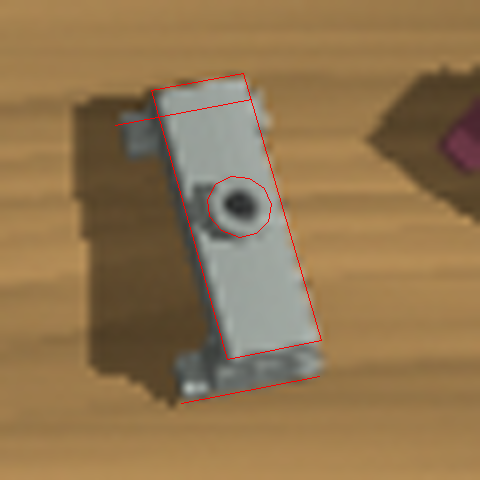

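```bash
python3 - <<'E'
from h import *
v=[.5240,-.4024,.039,.176,.1942]
goal([grasp(v,back=.1),grasp(v)],.36)
E
```

```text
-9.74 22.20 8.76  -8.9 -9.4 92.3  0.36 | dist 25.8 cm ang 93
-11.75 22.09 18.56  -8.9 -9.4 92.3  0.36 | dist 31.2 cm ang 93
```

Emit:
carry_out(
  steps="-1 2.2 0 -1 -1 10 0.36;-2 4.4 0 -2 -2 20 0.36;-3 6.6 0 -3 -3 30 0.36;-4 9 1 -4 -4 40 0.36;-5 11.5 2 -5 -5 50 0.36;-6 14 3 -6 -6 60 0.36;-7 16.5 4.5 -7 -7 70 0.36;-8 19 6 -8 -8 80 0.36;-9 21 7.5 -8.7 -9 88 0.36;-9.7 22.2 8.8 -8.9 -9.4 92.3 0.36;-9.7 22.2 8.8 -8.9 -9.4 92.3 0.36;-9.7 22.2 8.8 -8.9 -9.4 92.3 0.36",
)

```text
t: 25.1
eef_pos: [0.5396, -0.3987, 0.113]
ee_rot: [0.764, -0.638, -0.062, 0.074]
force: [0.2, -0.4, 0.1]
finger_gap: 0.638
```

```bash
python3 - <<'E'
from h import *
v=[.5240,-.4024,.039,.176,.1942]
goal([grasp(v)],.36)
p,d=read_camera("scene");cv2.imwrite("pics/o.png",cv2.resize(p[80:220,160:320],None,fx=4,fy=4)[:,:,::-1])
E
```

```text
0.09 0.16 10.07  -0.1 -0.0 0.2  0.36 | dist 10.1 cm ang 0
```

View pics/o.png

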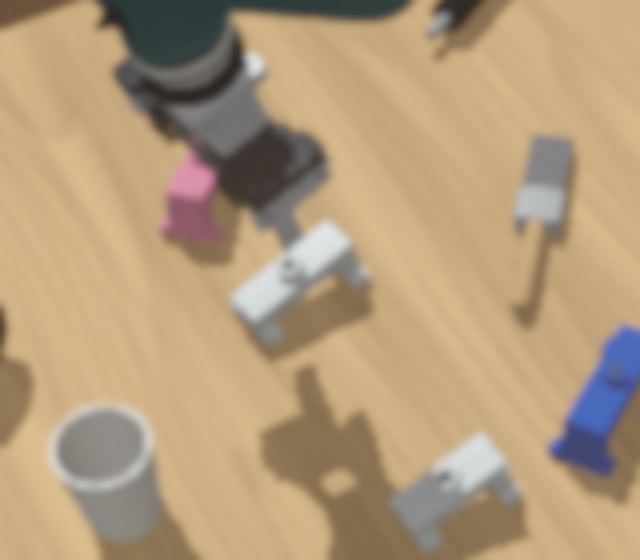

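Emit:
carry_out(
  steps="0.1 0.2 3 0 0 0 0.36;0.1 0.2 6 0 0 0 0.36;0.1 0.2 9 0 0 0 0.36;0.1 0.2 10 0 0 0 0.36;0.1 0.2 10 0 0 0 0.36;0.1 0.2 10 0 0 0 1;0.1 0.2 10 0 0 0 1;0.1 0.2 10 0 0 0 1;0.1 0.2 10 0 0 0 1",
)

```text
t: 26.28
eef_pos: [0.5201, -0.4044, 0.017]
ee_rot: [0.764, -0.638, -0.06, 0.074]
force: [0.9, -1.4, 3.4]
finger_gap: 0.378
```

Emit:
carry_out(
  steps="0 0 -4 0 0 0 1;0 0 -9 0 0 0 1;0 0 -14 0 0 0 1;0 0 -17 0 0 0 1;0 0 -17 0 0 0 1",
)

```text
t: 26.9
eef_pos: [0.5528, -0.3985, 0.1863]
ee_rot: [0.764, -0.638, -0.057, 0.074]
force: [0.3, 0.1, -3.0]
finger_gap: 0.383
```

```bash
python3 - <<'E'
from h import *
s=state();print(s['eef_pos'],s['force'],s['finger_gap'],s['joint_positions'][5])
goal([place(up=.125)],1)
E
```

```text
[ 0.5528141  -0.3985268   0.18625262] [ 0.25722649  0.07978798 -3.04543322] 0.3833837577270949 0.7219482453458896
-53.00 0.01 -1.02  7.0 10.7 -116.7  1.00 | dist 53.0 cm ang 117
```

Emit:
carry_out(
  steps="-3 0 -1.5 0.6 1 -10.5 1;-8 0 -1.5 1.3 1.9 -21 1;-13 0 -1.5 1.9 2.9 -31.5 1;-18 0 -1.5 2.5 3.9 -42 1;-23 0 -1.5 3.1 4.8 -52.5 1;-28 0 -1.5 3.8 5.8 -63 1;-33 0 -1 4.4 6.7 -73.5 1;-38 0 -1 5 7.7 -84 1;-43 0 -1 5.7 8.7 -94.5 1;-48 0 -1 6.3 9.6 -105 1;-53 0 -1 7 10.7 -115 1;-53 0 -1 7 10.7 -116.7 1",
)

```text
t: 28.4
eef_pos: [0.4567, 0.1255, 0.1895]
ee_rot: [0.946, 0.323, -0.003, -0.001]
force: [0.2, -0.5, -3.5]
finger_gap: 0.379
```

```bash
python3 - <<'E'
from h import *
s=state();print(s['force'],s['finger_gap'])
goal([place(up=.05)],1)
E
```

```text
[ 0.17346337 -0.45105928 -3.4532051 ] 0.37948044499367817
0.12 0.37 7.14  -0.2 0.3 0.3  1.00 | dist 7.2 cm ang 0
```

Emit:
carry_out(
  steps="0.1 0.4 3 0 0 0 1;0.1 0.4 6 0 0 0 1;0.1 0.4 7.1 0 0 0 1;0.1 0.4 7.1 0 0 0 1;0.1 0.4 7.1 0 0 0 1",
)

```text
t: 29.02
eef_pos: [0.4603, 0.1226, 0.1195]
ee_rot: [0.946, 0.323, -0.002, -0.001]
force: [-0.2, 0.4, -3.5]
finger_gap: 0.377
```

```bash
python3 - <<'E'
from h import *
e=state()['eef_pos'];print(e)
v=fitheld([e[0],e[1],e[2]+.024,LOADA+np.pi*1.5,0.],.108);seatrel(v)
E
```

```text
[0.46027247 0.12260929 0.11950986]
top 193
scene 243
rms 0.0019 [4.5910e-01 1.2490e-01 1.4250e-01 2.2275e+00 2.1000e-03]
rel seat x 1.6 y -0.7 mm top z 142.5  yaw err 0.2 deg pitch 0.1
```

Emit:
carry_out(
  steps="0 0.15 2 0 0 0 1;0 0.15 3.8 0 0 0 1;0 0.15 4.6 0 0 0 1;0 0.15 4.7 0 0 0 1;0 0.15 4.8 0 0 0 1;0 0.15 4.8 0 0 0 1",
)

```text
t: 29.88
eef_pos: [0.4616, 0.1217, 0.0725]
ee_rot: [0.946, 0.323, -0.001, -0.0]
force: [0.5, 0.4, -2.2]
finger_gap: 0.379
```

Emit:
carry_out(
  steps="0 0 0.1 0 0 0 1;0 0 0.2 0 0 0 1;0 0 0.2 0 0 0 1",
)

```text
t: 30.25
eef_pos: [0.4616, 0.1217, 0.0704]
ee_rot: [0.946, 0.323, -0.001, -0.0]
force: [-0.3, -0.5, -3.4]
finger_gap: 0.379
```

Emit:
carry_out(
  steps="0 0 0.1 0 0 0 1;0 0 0.15 0 0 0 1;0 0 0.15 0 0 0 1",
)

```text
t: 30.62
eef_pos: [0.4617, 0.1217, 0.0697]
ee_rot: [0.946, 0.323, -0.001, -0.0]
force: [-2.1, -0.4, 2.3]
finger_gap: 0.383
```

In contact. Release and lift.

Emit:
carry_out(
  steps="0 0 0.05 0 0 0 1;0 0 0.05 0 0 0 0.36;0 0 0.05 0 0 0 0.36;0 0 0.05 0 0 0 0.36;0 0 -3 0 0 0 0.36;0 0 -8 0 0 0 0.36;0 0 -10 0 0 0 0.36;0 0 -10 0 0 0 0.36",
)

```text
t: 31.62
eef_pos: [0.4633, 0.1219, 0.1717]
ee_rot: [0.946, 0.323, 0.001, 0.0]
force: [-0.4, -0.5, -0.3]
finger_gap: 0.639
```

```bash
python3 - <<'E'
from h import *
o,_=place();o[2]=.093
v=fitheld([*o,LOADA+np.pi*1.5,0.],.108);seatrel(v);print(state()['eef_pos']);pegs("top")
B=rot(v[3],0).as_matrix();e=state()['eef_pos'];R=place()[1]
for x in(.046,-.046):goal([(v[:3]+B[:,0]*x,R)],1)
p,d=read_camera("scene");cv2.imwrite("pics/q.png",cv2.resize(p[220:370,250:410],None,fx=4,fy=4)[:,:,::-1])
E
```

```text
top 175
scene 556
rms 0.0022 [0.4592 0.1248 0.092  2.2252 0.0094]
rel seat x 1.4 y -0.7 mm top z 92.0  yaw err 0.1 deg pitch 0.5
[0.46149075 0.1216601  0.1686146 ]
top peg px [195.7 162.7] 31 r 0.1408 ang -6.7 mod90 83.3
top peg px [138.8 205.8] 35 r 0.1422 ang 82.9 mod90 82.9
top peg px [238.8 217. ] 33 r 0.1403 ang -96.9 mod90 83.1
top peg px [180.7 262.3] 41 r 0.1417 ang 172.4 mod90 82.4
0.09 -4.95 7.62  -0.1 0.2 0.3  1.00 | dist 9.1 cm ang 0
0.05 4.25 7.59  -0.1 0.2 0.3  1.00 | dist 8.7 cm ang 0
```

View pics/q.png

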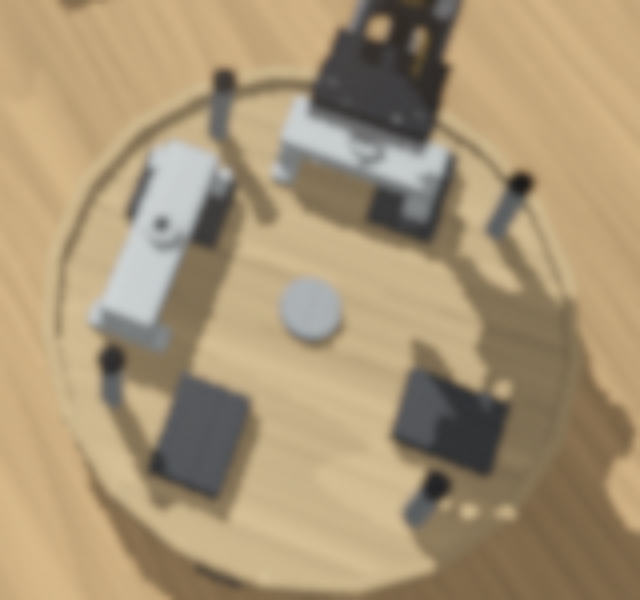

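Both brackets stand well. Press the medium's short end, then its long end.

Emit:
carry_out(
  steps="0 -2.5 0 0 0 0 1;0 -4.8 0 0 0 0 1;0 -4.8 3 0 0 0 1;0 -4.8 6 0 0 0 1;0 -4.8 7 0 0 0 1;0 -4.8 7.4 0 0 0 1;0 -4.8 7.6 0 0 0 1;0 -4.8 7.6 0 0 0 1",
)

```text
t: 32.83
eef_pos: [0.432, 0.1597, 0.0933]
ee_rot: [0.946, 0.323, -0.001, -0.001]
force: [0.2, 1.1, 2.8]
finger_gap: 0.004
```

Emit:
carry_out(
  steps="0 0 0.1 0 0 0 1;0 0 0.2 0 0 0 1;0 0 0.2 0 0 0 1",
)

```text
t: 33.2
eef_pos: [0.4321, 0.1598, 0.0932]
ee_rot: [0.946, 0.323, -0.001, -0.001]
force: [-4.6, -0.7, 9.5]
finger_gap: 0.005
```

Emit:
carry_out(
  steps="0 0 0.2 0 0 0 1;0 0 0.2 0 0 0 1;0 0 -2 0 0 0 1;0 0 -3 0 0 0 1;0 5 -3 0 0 0 1;0 9.2 -3 0 0 0 1;0 9.2 -2 0 0 0 1;0 9.2 -0.7 0 0 0 1;0 9.2 -0.1 0 0 0 1;0 9.2 0.2 0 0 0 1;0 9.2 0.3 0 0 0 1;0 9.2 0.3 0 0 0 1",
)

```text
t: 34.7
eef_pos: [0.487, 0.0876, 0.0931]
ee_rot: [0.946, 0.324, -0.002, -0.0]
force: [-7.9, -2.0, 14.8]
finger_gap: 0.003
```

Emit:
carry_out(
  steps="0 0 -3 0 0 0 1;0 0 -8 0 0 0 0.55;0 0 -11 0 0 0 0.55;0 0 -11 0 0 0 0.55",
)

```text
t: 35.2
eef_pos: [0.4884, 0.0886, 0.2057]
ee_rot: [0.946, 0.325, 0.001, 0.0]
force: [0.2, 0.2, 0.7]
finger_gap: 0.289
```

```bash
python3 - <<'E'
from h import *
o,_=place();o[2]=.093
v=fitheld([*o,LOADA+np.pi*1.5,0.],.108);seatrel(v);pegs("top")
goal([pegpose(-97.2,.2),pegpose(-97.2,.1025)],.55)
E
```

```text
top 300
scene 710
rms 0.0022 [ 0.4594  0.1249  0.0919  2.223  -0.0039]
rel seat x 1.4 y -1.0 mm top z 91.9  yaw err -0.0 deg pitch -0.2
top peg px [195.8 162.7] 30 r 0.1409 ang -6.8 mod90 83.2
top peg px [139.3 205.9] 41 r 0.1406 ang 83.0 mod90 83.0
top peg px [238.8 217. ] 33 r 0.1403 ang -96.9 mod90 83.1
0.50 5.69 0.07  -0.1 0.4 45.1  0.55 | dist 5.7 cm ang 45
0.56 5.73 9.82  -0.1 0.4 45.1  0.55 | dist 11.4 cm ang 45
```

Emit:
carry_out(
  steps="0.1 1.2 0 0 0 10 0.55;0.2 2.4 0 0 0 20 0.55;0.3 3.6 0 0 0 30 0.55;0.4 4.8 0 0 0 40 0.55;0.6 5.7 0 0 0.4 45 0.55;0.6 5.7 3 0 0.4 45 0.55;0.6 5.7 6 0 0.4 45 0.55;0.6 5.7 8.5 0 0.4 45 0.55;0.6 5.7 9.8 0 0.4 45 0.55;0.6 5.7 9.8 0 0.4 45 0.55",
)

```text
t: 36.6
eef_pos: [0.5238, 0.0467, 0.1005]
ee_rot: [0.998, -0.062, -0.002, -0.0]
force: [-0.9, 0.5, 0.5]
finger_gap: 0.446
```

Emit:
carry_out(
  steps="0 0 0 0 0 0 1;0 0 0 0 0 0 1;0 0 0 0 0 0 1;0 0 0 0 0 0 1",
)

```text
t: 37.1
eef_pos: [0.5263, 0.0465, 0.1016]
ee_rot: [0.998, -0.062, 0.001, -0.0]
force: [4.3, -0.4, -2.1]
finger_gap: 0.185
```

```bash
python3 - <<'E'
from h import *
s=state();print(s['eef_pos'],s['force'],s['finger_gap'],s['joint_positions'][5])
goal([pegpose(-97.2+i,.1025) for i in (2.5,6,10,15,20,25,30,35,40,45,50,55)],1)
E
```

```text
[0.52631972 0.0464527  0.10157275] [ 4.29895062 -0.35807135 -2.12082883] 0.18493667179404905 0.10457118778865579
0.50 0.04 -0.09  -0.1 -0.1 -2.4  1.00 | dist 0.5 cm ang 2
1.37 -0.03 -0.09  -0.0 -0.1 -5.9  1.00 | dist 1.4 cm ang 6
2.35 -0.16 -0.09  -0.0 -0.1 -9.9  1.00 | dist 2.4 cm ang 10
3.56 -0.43 -0.09  -0.0 -0.1 -14.9  1.00 | dist 3.6 cm ang 15
4.74 -0.80 -0.08  -0.0 -0.1 -19.9  1.00 | dist 4.8 cm ang 20
5.89 -1.28 -0.08  -0.0 -0.1 -24.9  1.00 | dist 6.0 cm ang 25
6.99 -1.85 -0.08  -0.0 -0.1 -29.9  1.00 | dist 7.2 cm ang 30
8.03 -2.51 -0.08  -0.0 -0.1 -34.9  1.00 | dist 8.4 cm ang 35
9.02 -3.26 -0.07  -0.0 -0.1 -39.9  1.00 | dist 9.6 cm ang 40
9.93 -4.10 -0.07  -0.0 -0.1 -44.9  1.00 | dist 10.7 cm ang 45
10.77 -5.01 -0.07  -0.0 -0.1 -49.9  1.00 | dist 11.9 cm ang 50
11.52 -5.99 -0.07  0.0 -0.1 -54.9  1.00 | dist 13.0 cm ang 55
```

Identical to the previous turn; repeat it.

Emit:
carry_out(
  steps="0.6 0 0 0 0 -2.5 1;1.4 0 0 0 0 -6 1;2.3 -0.1 0 0 0 -9.8 1;3.5 -0.4 0 0 0 -15 1;4.7 -0.8 0 0 0 -19.8 1;5.9 -1.3 0 0 0 -25 1;6.9 -1.8 0 0 0 -29.8 1;8 -2.5 0 0 0 -35 1;9 -3.2 0 0 0 -39.8 1;9.9 -4.1 0 0 0 -45 1;10.7 -5 0 0 0 -49.8 1;11.5 -6 0 0 0 -55 1",
)

```text
t: 38.6
eef_pos: [0.6491, 0.0903, 0.1016]
ee_rot: [0.914, 0.406, 0.001, 0.002]
force: [3.4, -3.2, -2.3]
finger_gap: 0.19
```

Emit:
carry_out(
  steps="1.3 -0.2 0 0 0 -5 1;2.5 -0.3 0 0 0 -10 1;3.7 -0.6 0 0 0 -15 1;4.9 -1 0 0 0 -20 1;6 -1.5 0 0 0 -25 1;7.1 -2 0 0 0 -30 1;8.2 -2.7 0 0 0 -35 1;8.2 -2.7 0 0 0 -35 1;8.2 -2.7 0 0 0 -35 1",
)

```text
t: 39.72
eef_pos: [0.6865, 0.1698, 0.1017]
ee_rot: [0.749, 0.662, 0.003, 0.003]
force: [6.6, 1.1, -3.9]
finger_gap: 0.191
```

```bash
python3 - <<'E'
from h import *
s=state();print(s['force'],s['finger_gap'],np.degrees(np.arctan2(*(s['eef_pos'][:2]-AX)[::-1])));pegs("top")
E
```

```text
[ 6.6447813   1.13883596 -3.9478663 ] 0.19057753584350834 -6.835585751406737
top peg px [138.6 205.6] 32 r 0.1428 ang 82.6 mod90 82.6
top peg px [238.8 217.1] 32 r 0.1402 ang -97.0 mod90 83.0
```

Emit:
carry_out(
  steps="0 0 0 0 0 0 0.55;0 0 0 0 0 0 0.55;0 0 0 0 0 0 0.55;0 0 -6 0 0 0 0.55;0 0 -12 0 0 0 0.55;-4 -1 -12 0 0 10 0.36;-7 -2 -12 0 0 20 0.36;-10 -3 -11 0 0 30 0.36;-13 -4 -11 0 0 40 0.36;-15 -5 -11 0 0 50 0.36;-16 -5 -10 0 0 60 0.36;-16 -5 -10 0 0 70 0.36",
)

```text
t: 41.28
eef_pos: [0.6155, 0.0162, 0.2005]
ee_rot: [0.994, 0.109, 0.004, 0.001]
force: [0.5, 0.6, 0.3]
finger_gap: 0.641
```

```bash
python3 - <<'E'
from h import *
pegs("top")
T,d=read_camera("top");S,ds=read_camera("scene");np.savez("/tmp/r.npz",T=T,d=d,S=S,ds=ds)
cv2.imwrite("pics/r1.png",cv2.resize(T[140:310,110:460],None,fx=2.2,fy=2.2)[:,:,::-1])
cv2.imwrite("pics/r2.png",cv2.resize(S[80:370,160:420],None,fx=2,fy=2)[:,:,::-1])
C=pts((.513,-.155),.06,.006,zmax=.06,data=dict(top=d,scene=ds));print(len(C))
v=fitb(C,.09,(0.05,),.24,.039)
overlay(T,"top",v,.09,(285,195,60,60),8,"pics/r3.png")
goal([grasp(v,back=.1)],.36)
E
```

```text
top peg px [196.1 162.9] 35 r 0.1402 ang -7.1 mod90 82.9
top peg px [139.1 205.8] 42 r 0.1412 ang 82.8 mod90 82.8
top peg px [180.6 262.2] 34 r 0.1415 ang 172.3 mod90 82.3
501
   yaw0 0.05 cost 1.487e-03 rms 0.0049 [ 0.5164 -0.1559  0.0394  0.0523  0.2376]
-11.99 14.87 8.85  -10.3 -12.4 99.5  0.36 | dist 21.0 cm ang 101
```

View pics/r1.png

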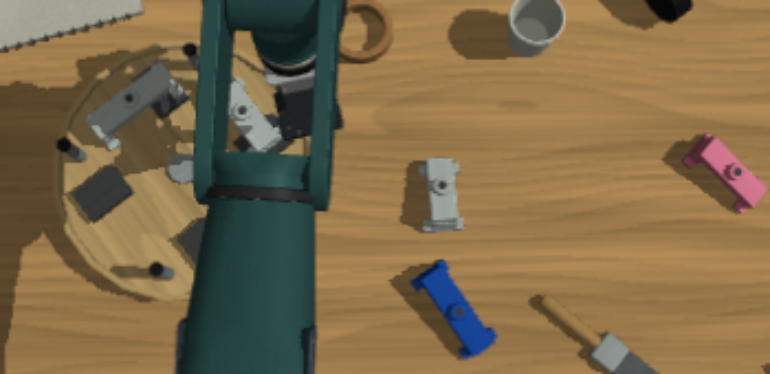

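View pics/r2.png

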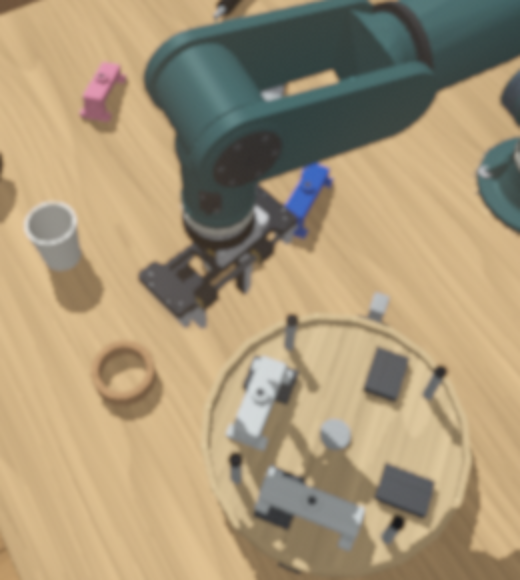

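View pics/r3.png

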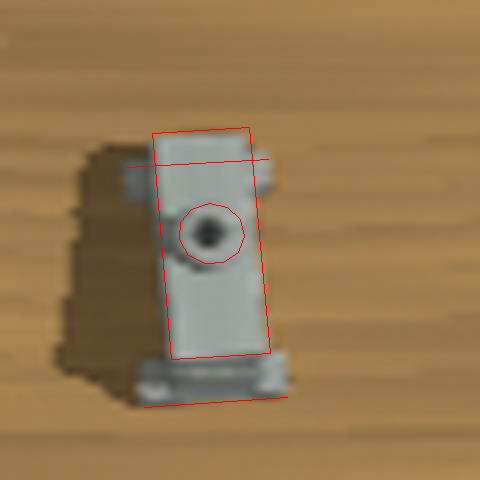

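Emit:
carry_out(
  steps="-1.5 1.5 0 -1.1 -1.3 10.5 0.36;-3 3 0 -2.2 -2.6 21 0.36;-4.5 5 0 -3.2 -3.9 31.5 0.36;-6 7 0 -4.3 -5.2 42 0.36;-7.5 9 1 -5.4 -6.5 52 0.36;-9 11 2 -6.4 -7.7 62 0.36;-10 13 3.5 -7.5 -9 72 0.36;-11 14 5 -8.5 -10.2 82 0.36;-12 14.9 7 -9.5 -11.4 92 0.36;-12 14.9 8.8 -10.3 -12.4 99.5 0.36;-12 14.9 8.8 -10.3 -12.4 99.5 0.36;-12 14.9 8.8 -10.3 -12.4 99.5 0.36",
)

```text
t: 42.92
eef_pos: [0.5345, -0.1552, 0.1136]
ee_rot: [0.722, -0.682, -0.081, 0.086]
force: [-0.5, -0.4, 0.6]
finger_gap: 0.639
```

```bash
python3 - <<'E'
from h import *
v=[.5165,-.155,.039,.054,.239]
goal([grasp(v)],.36)
p,d=read_camera("scene");cv2.imwrite("pics/s.png",cv2.resize(p[120:260,200:360],None,fx=4,fy=4)[:,:,::-1])
E
```

```text
-0.12 0.01 10.17  -0.2 -0.0 0.1  0.36 | dist 10.2 cm ang 0
```

View pics/s.png

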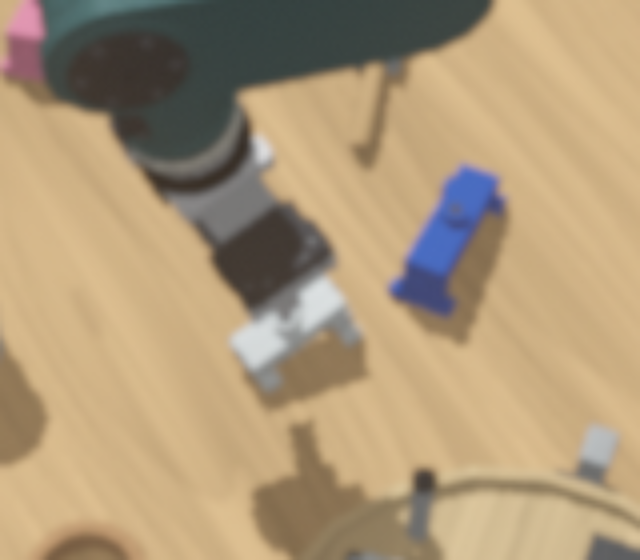

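Emit:
carry_out(
  steps="-0.1 0 3 0 0 0 0.36;-0.1 0 6 0 0 0 0.36;-0.1 0 9 0 0 0 0.36;-0.1 0 10.1 0 0 0 0.36;-0.1 0 10.1 0 0 0 0.36;-0.1 0 10.1 0 0 0 1;-0.1 0 10.1 0 0 0 1;-0.1 0 10.1 0 0 0 1;-0.1 0 10.1 0 0 0 1",
)

```text
t: 44.1
eef_pos: [0.5118, -0.1558, 0.0167]
ee_rot: [0.722, -0.682, -0.08, 0.085]
force: [0.7, -0.1, 3.4]
finger_gap: 0.382
```

Emit:
carry_out(
  steps="0 0 -4 0 0 0 1;0 0 -9 0 0 0 1;0 0 -14 0 0 0 1;0 0 -18 0 0 0 1;0 0 -18 0 0 0 1",
)

```text
t: 44.72
eef_pos: [0.5554, -0.1537, 0.1946]
ee_rot: [0.722, -0.683, -0.076, 0.084]
force: [-0.5, -0.6, -3.0]
finger_gap: 0.382
```

```bash
python3 - <<'E'
from h import *
s=state();print(s['eef_pos'],s['force'],s['finger_gap'],s['joint_positions'][5])
goal([place(up=.125)],1)
E
```

```text
[ 0.5554067  -0.15373539  0.19464413] [-0.49697895 -0.62712001 -3.00416895] 0.3821722970094698 1.1787660826783075
-28.19 7.80 1.86  7.7 14.0 -123.6  1.00 | dist 29.3 cm ang 125
```

Emit:
carry_out(
  steps="-2 0.5 -1 0.6 1.2 -10.3 1;-4 1 -1 1.3 2.3 -20.6 1;-7 2 -1 1.9 3.5 -31 1;-9.5 2.5 -1 2.6 4.7 -41 1;-12 3.3 -1 3.2 5.8 -51.5 1;-14.5 4 -1 3.9 7 -62 1;-17 4.7 0 4.5 8.2 -72 1;-19.5 5.4 0 5.1 9.3 -82.5 1;-22 6.1 1 5.8 10.5 -93 1;-24.5 6.8 1.5 6.4 11.7 -103 1;-27 7.5 1.9 7 12.8 -113.5 1;-28.2 7.8 1.9 7.7 14 -123.6 1",
)

```text
t: 46.22
eef_pos: [0.4565, 0.124, 0.1885]
ee_rot: [0.946, 0.324, -0.003, -0.001]
force: [-0.6, -0.7, -1.8]
finger_gap: 0.382
```

```bash
python3 - <<'E'
from h import *
s=state();print(s['force'],s['finger_gap'])
goal([place(up=.05)],1)
E
```

```text
[-0.60692418 -0.70732324 -1.81708603] 0.38228620975942845
0.22 0.27 7.04  -0.2 0.3 0.5  1.00 | dist 7.1 cm ang 1
```

Emit:
carry_out(
  steps="0.2 0.3 3 0 0 0.3 1;0.2 0.3 6 0 0 0.3 1;0.2 0.3 7 0 0 0.3 1;0.2 0.3 7 0 0 0.3 1;0.2 0.3 7 0 0 0.3 1",
)

```text
t: 46.85
eef_pos: [0.4601, 0.1229, 0.1193]
ee_rot: [0.947, 0.322, -0.002, -0.001]
force: [0.2, 0.5, -2.2]
finger_gap: 0.382
```

```bash
python3 - <<'E'
from h import *
e=state()['eef_pos'];print(e)
v=fitheld([e[0],e[1],e[2]+.024,LOADA+np.pi*1.5,0.],.09);seatrel(v)
T,d=read_camera("top");cv2.imwrite("pics/u.png",cv2.resize(T[150:290,110:260],None,fx=4,fy=4)[:,:,::-1])
E
```

```text
[0.4600834  0.1229187  0.11930743]
top 95
scene 100
rms 0.0017 [0.4596 0.124  0.1425 2.2276 0.0079]
rel seat x 0.5 y -0.5 mm top z 142.5  yaw err 0.2 deg pitch 0.5
```

View pics/u.png

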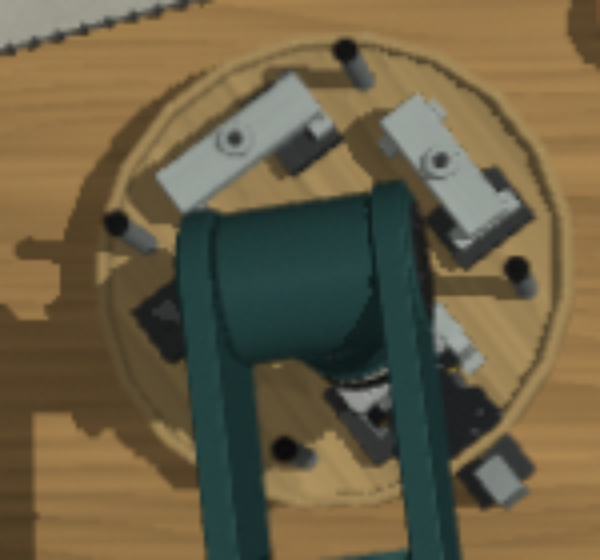

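The short bracket is over the seat, and long and medium still stand on theirs at upper left and right. Lower it as before.

Emit:
carry_out(
  steps="0 0.05 2 0 0 0 1;0 0.05 3.8 0 0 0 1;0 0.05 4.6 0 0 0 1;0 0.05 4.8 0 0 0 1;0 0.05 4.9 0 0 0 1;0 0.05 4.9 0 0 0 1",
)

```text
t: 47.75
eef_pos: [0.4609, 0.1227, 0.0713]
ee_rot: [0.947, 0.322, -0.001, -0.001]
force: [-0.3, -0.4, -2.8]
finger_gap: 0.379
```

Emit:
carry_out(
  steps="0 0 0.1 0 0 0 1;0 0 0.15 0 0 0 1;0 0 0.15 0 0 0 1",
)

```text
t: 48.12
eef_pos: [0.4609, 0.1227, 0.0698]
ee_rot: [0.947, 0.322, -0.001, -0.001]
force: [0.2, 0.4, -2.3]
finger_gap: 0.378
```

Emit:
carry_out(
  steps="0 0 0.05 0 0 0 1;0 0 0.1 0 0 0 1;0 0 0.1 0 0 0 1",
)

```text
t: 48.5
eef_pos: [0.461, 0.1226, 0.0695]
ee_rot: [0.947, 0.322, -0.001, -0.0]
force: [-1.7, -1.0, 2.5]
finger_gap: 0.383
```

Emit:
carry_out(
  steps="0 0 0.05 0 0 0 1;0 0 0.05 0 0 0 0.36;0 0 0.05 0 0 0 0.36;0 0 0.05 0 0 0 0.36;0 0 -3 0 0 0 0.36;0 0 -8 0 0 0 0.36;0 0 -10 0 0 0 0.36;0 0 -10 0 0 0 0.36",
)

```text
t: 49.5
eef_pos: [0.4625, 0.1228, 0.1714]
ee_rot: [0.947, 0.322, 0.001, -0.0]
force: [-0.5, -0.2, -0.8]
finger_gap: 0.638
```

```bash
python3 - <<'E'
from h import *
o,_=place();o[2]=.093
v=fitheld([*o,LOADA+np.pi*1.5,0.],.09);seatrel(v);print(state()['eef_pos']);pegs("top")
B=rot(v[3],0).as_matrix();R=place()[1]
for x in(.037,-.037):goal([(v[:3]+B[:,0]*x,R)],1)
p,d=read_camera("scene");cv2.imwrite("pics/w.png",cv2.resize(p[220:370,250:410],None,fx=4,fy=4)[:,:,::-1])
E
```

```text
top 95
scene 470
rms 0.0023 [0.4589 0.1255 0.0917 2.2187 0.0155]
rel seat x 2.2 y -0.9 mm top z 91.7  yaw err -0.3 deg pitch 0.9
[0.46077773 0.12252642 0.1683981 ]
top peg px [195.7 162.7] 31 r 0.1408 ang -6.7 mod90 83.3
top peg px [138.8 205.8] 35 r 0.1422 ang 82.9 mod90 82.9
top peg px [238.9 217.1] 34 r 0.1404 ang -97.1 mod90 82.9
top peg px [180.7 262.2] 39 r 0.1415 ang 172.4 mod90 82.4
0.13 -4.01 7.61  -0.2 0.2 0.1  1.00 | dist 8.6 cm ang 0
0.07 3.39 7.59  -0.2 0.2 0.1  1.00 | dist 8.3 cm ang 0
```

View pics/w.png

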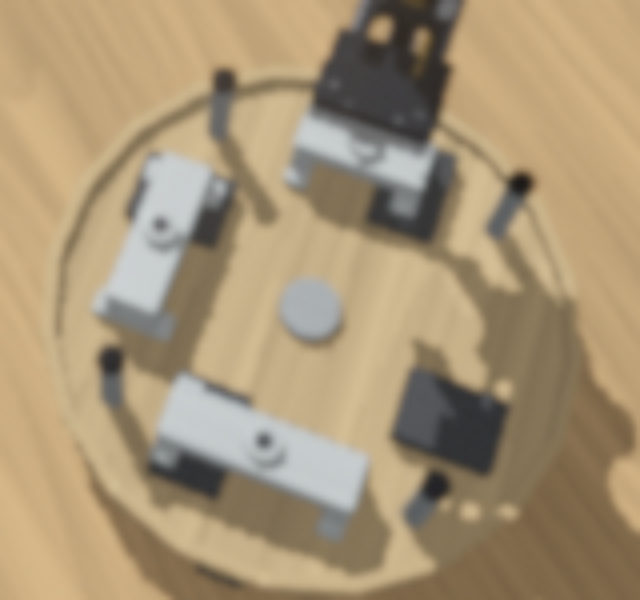

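Emit:
carry_out(
  steps="0 -2 0 0 0 0 1;0 -3.8 0 0 0 0 1;0 -3.8 3 0 0 0 1;0 -3.8 6 0 0 0 1;0 -3.8 7 0 0 0 1;0 -3.8 7.4 0 0 0 1;0 -3.8 7.6 0 0 0 1;0 -3.8 7.6 0 0 0 1",
)

```text
t: 50.7
eef_pos: [0.4374, 0.1531, 0.0932]
ee_rot: [0.947, 0.322, -0.002, -0.001]
force: [-2.0, 1.4, 4.0]
finger_gap: -0.0
```

Emit:
carry_out(
  steps="0 0 0.1 0 0 0 1;0 0 0.2 0 0 0 1;0 0 0.25 0 0 0 1;0 0 0.25 0 0 0 1",
)

```text
t: 51.2
eef_pos: [0.4375, 0.1531, 0.0931]
ee_rot: [0.947, 0.322, -0.001, -0.001]
force: [-5.1, -0.6, 11.3]
finger_gap: 0.007
```

Emit:
carry_out(
  steps="0 0 0.2 0 0 0 1;0 0 -2 0 0 0 1;0 0 -3 0 0 0 1;0 4 -3 0 0 0 1;0 7.4 -3 0 0 0 1;0 7.4 -3 0 0 0 1;0 7.4 -2 0 0 0 1;0 7.4 -0.7 0 0 0 1;0 7.4 -0.1 0 0 0 1;0 7.4 0.2 0 0 0 1;0 7.4 0.3 0 0 0 1;0 7.4 0.3 0 0 0 1",
)

```text
t: 52.7
eef_pos: [0.4815, 0.0949, 0.0931]
ee_rot: [0.947, 0.322, -0.001, -0.001]
force: [-8.5, -1.7, 16.4]
finger_gap: 0.009
```

Emit:
carry_out(
  steps="0 0 -3 0 0 0 1;0 0 -8 0 0 0 0.55;0 0 -11 0 0 0 0.55;0 0 -11 0 0 0 0.55",
)

```text
t: 53.2
eef_pos: [0.4832, 0.0954, 0.2056]
ee_rot: [0.946, 0.323, 0.001, -0.0]
force: [0.3, 0.5, -0.1]
finger_gap: 0.287
```

```bash
python3 - <<'E'
from h import *
o,_=place();o[2]=.093
v=fitheld([*o,LOADA+np.pi*1.5,0.],.09);seatrel(v);pegs("top")
goal([pegpose(-97.2,.2),pegpose(-97.2,.1025)],.55)
E
```

```text
top 216
scene 623
rms 0.0022 [ 0.4593  0.1248  0.0918  2.2233 -0.0135]
rel seat x 1.4 y -0.9 mm top z 91.8  yaw err -0.0 deg pitch -0.8
top peg px [195.7 162.6] 30 r 0.1411 ang -6.6 mod90 83.4
top peg px [139.4 206. ] 43 r 0.1402 ang 83.1 mod90 83.1
top peg px [238.8 217. ] 33 r 0.1403 ang -96.9 mod90 83.1
top peg px [181.4 262.2] 25 r 0.1413 ang 173.1 mod90 83.1
0.53 6.57 0.05  -0.1 0.4 44.8  0.55 | dist 6.6 cm ang 45
0.58 6.61 9.80  -0.1 0.4 44.8  0.55 | dist 11.8 cm ang 45
```

Both presses held at 93.1 mm, so it doesn't rock. Last turn.

Emit:
carry_out(
  steps="0.1 1.4 0 0 0 10 0.55;0.2 2.8 0 0 0 20 0.55;0.3 4.2 0 0 0 30 0.55;0.4 5.6 0 0 0 40 0.55;0.6 6.6 0 0 0.4 44.8 0.55;0.6 6.6 3 0 0.4 44.8 0.55;0.6 6.6 6 0 0.4 44.8 0.55;0.6 6.6 8.5 0 0.4 44.8 0.55;0.6 6.6 9.8 0 0.4 44.8 0.55;0.6 6.6 9.8 0 0.4 44.8 0.55",
)

```text
t: 54.6
eef_pos: [0.5238, 0.0464, 0.1004]
ee_rot: [0.998, -0.062, -0.002, -0.001]
force: [-0.6, 0.1, -0.7]
finger_gap: 0.452
```

Emit:
carry_out(
  steps="0 0 0 0 0 0 1;0 0 0 0 0 0 1;0 0 0 0 0 0 1;0 0 0 0 0 0 1",
)

```text
t: 55.1
eef_pos: [0.5263, 0.0461, 0.1015]
ee_rot: [0.998, -0.063, 0.001, -0.001]
force: [5.4, -0.6, -2.8]
finger_gap: 0.187
```

Emit:
carry_out(
  steps="0.6 0 0 0 0 -2.5 1;1.4 0 0 0 0 -6 1;2.3 -0.1 0 0 0 -9.8 1;3.5 -0.4 0 0 0 -15 1;4.7 -0.8 0 0 0 -19.8 1;5.9 -1.3 0 0 0 -25 1;6.9 -1.8 0 0 0 -29.8 1;8 -2.5 0 0 0 -35 1;9 -3.2 0 0 0 -39.8 1;9.9 -4.1 0 0 0 -45 1;10.7 -5 0 0 0 -49.8 1;11.5 -6 0 0 0 -55 1",
)

```text
t: 56.6
eef_pos: [0.6491, 0.0899, 0.1015]
ee_rot: [0.914, 0.406, 0.001, 0.001]
force: [2.9, -2.4, -3.4]
finger_gap: 0.186
```

Emit:
carry_out(
  steps="1.3 -0.2 0 0 0 -5 1;2.5 -0.3 0 0 0 -10 1;3.7 -0.6 0 0 0 -15 1;4.9 -1 0 0 0 -20 1;6 -1.5 0 0 0 -25 1;7.1 -2 0 0 0 -30 1;8.2 -2.7 0 0 0 -35 1;8.2 -2.7 0 0 0 -35 1;8.2 -2.7 0 0 0 -35 1",
)

```text
t: 57.72
eef_pos: [0.6868, 0.1697, 0.1015]
ee_rot: [0.749, 0.662, 0.004, 0.003]
force: [7.1, 2.1, -5.0]
finger_gap: 0.187
```

Emit:
carry_out(
  steps="0 0 0 0 0 0 0.55;0 0 0 0 0 0 0.55;0 0 0 0 0 0 0.55;0 0 -6 0 0 0 0.55;0 0 -12 0 0 0 0.55;-4 -1 -12 0 0 10 0.36;-8 -2 -12 0 0 20 0.36;-12 -3 -12 0 0 30 0.36;-16 -4 -12 0 0 40 0.36;-22 -5 -12 0 0 50 0.36;-28 -5 -12 0 0 60 0.36;-34 -6 -12 0 0 70 0.36",
)

```text
t: 59.22
eef_pos: [0.5837, -0.1621, 0.2205]
ee_rot: [0.994, 0.11, 0.005, 0.0]
force: [0.8, -0.1, -0.7]
finger_gap: 0.643
```

```bash
python3 - <<'E'
from h import *
pegs("top")
T,d=read_camera("top");S,ds=read_camera("scene")
for i,L in ((1,.09),(2,.108),(3,.126)):
    a=LOADA+i*np.pi/2;o=AX+.105*np.array([np.cos(a),np.sin(a)])
    w=fitheld([*o,.093,a+1.5*np.pi,0],L,dict(top=(T,d),scene=(S,ds)));print(L,o.round(4),'pitch',np.degrees(w[4]),'yawerr',np.degrees(w[3]-a-1.5*np.pi))
cv2.imwrite("pics/x1.png",cv2.resize(T[80:320,100:460],None,fx=2.2,fy=2.2)[:,:,::-1])
cv2.imwrite("pics/x2.png",cv2.resize(S[200:380,240:420],None,fx=3.3,fy=3.3)[:,:,::-1])
print(state()['force'],state()['eef_pos'])
E
```

```text
top peg px [195.9 162.7] 29 r 0.1409 ang -6.8 mod90 83.2
top peg px [139.1 205.8] 41 r 0.1412 ang 82.8 mod90 82.8
top peg px [239.2 217.1] 38 r 0.1414 ang -97.0 mod90 83.0
top peg px [180.7 262.2] 36 r 0.1416 ang 172.3 mod90 82.3
top 440
scene 712
rms 0.0028 [6.0860e-01 1.0530e-01 9.2000e-02 3.7887e+00 3.2000e-03]
0.09 [0.6067 0.1036] pitch 0.18490378596730592 yawerr -0.3245366768168481
top 223
scene 691
rms 0.0035 [6.1690e-01 2.3680e-01 9.1700e-02 5.6791e+00 5.3000e-03]
0.108 [0.6263 0.2508] pitch 0.30363922183182873 yawerr 17.987050533070725
top 622
scene 958
rms 0.0024 [4.7880e-01 2.7320e-01 9.2000e-02 6.9255e+00 1.6000e-03]
0.126 [0.4791 0.2704] pitch 0.08903775658178094 yawerr -0.5969147077335413
[ 0.36807417  0.90443429 -0.52743676] [ 0.58320434 -0.16325576  0.22039498]
```

View pics/x1.png

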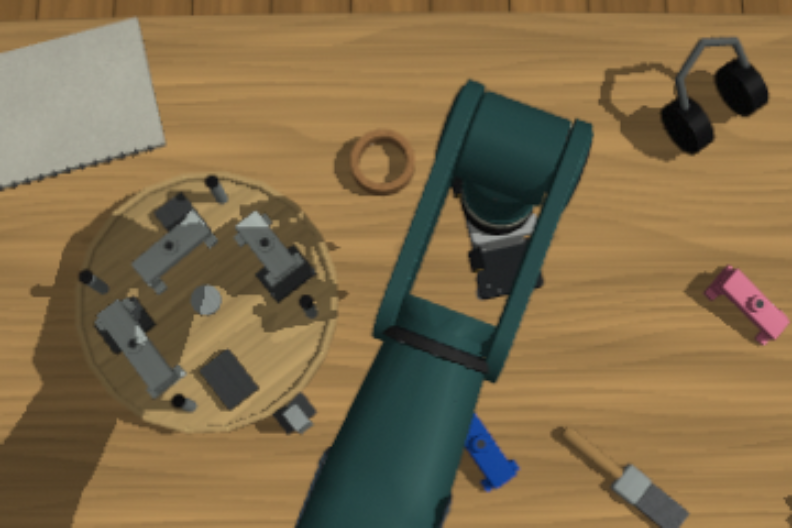

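View pics/x2.png

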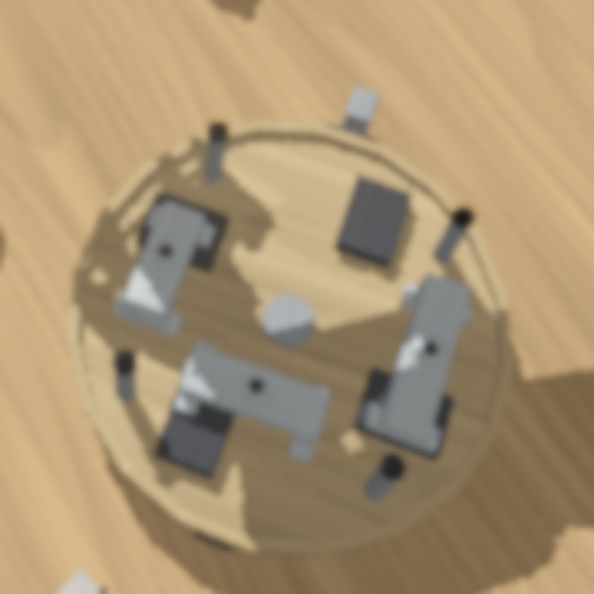

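The final check shows the medium bracket (scene crop (260,385)) knocked inward on its seat, and the others are fine. I need a good pose for it so I can reset it.

```bash
python3 - <<'E'
from h import *
T,d=read_camera("top");S,ds=read_camera("scene");np.savez("/tmp/y.npz",T=T,d=d,S=S,ds=ds)
data=dict(top=(T,d),scene=(S,ds))
best=None
C=[]
for n in data:
    p,dd=data[n];X=cloud(n,dd).reshape(-1,3);c=p.reshape(-1,3).astype(int)
    k=(c.max(1)-c.min(1)<32)&(c.min(1)>55)&(np.hypot(X[:,0]-.617,X[:,1]-.24)<.075)&(X[:,2]>.07)&(X[:,2]<.105)&(np.hypot(X[:,0]-AX[0],X[:,1]-AX[1])>.03)
    C.append(X[k])
C=np.vstack(C);print(len(C))
f=lambda v:sdf(rot(v[3],v[4]).inv().apply(C-v[:3]),.108)
for y0 in(-.9,-.7,-.5,-1.1):
    s=least_squares(f,[*np.median(C[:,:2],0),.092,y0,0],loss='soft_l1',f_scale=.0015,x_scale=[.01,.01,.01,.1,.1])
    print(s.cost,s.x.round(4))
    if best is None or s.cost<best.cost:best=s
v=best.x;print(v)
overlay(T,"top",v,.108,(140,155,70,70),7,"pics/y1.png");overlay(S,"scene",v,.108,(275,280,80,75),7,"pics/y2.png")
E
```

```text
1227
0.001467147624779664 [ 0.6075  0.2298  0.0921 -0.8735 -0.0015]
0.0014671476247965646 [ 0.6075  0.2298  0.0921 -0.8735 -0.0015]
0.0014628477693085303 [ 0.6067  0.2307  0.0921 -0.8721 -0.0036]
0.001462847769308316 [ 0.6067  0.2307  0.0921 -0.8721 -0.0036]
[ 0.60674219  0.23074019  0.09214026 -0.8721318  -0.0035525 ]
```

View pics/y1.png

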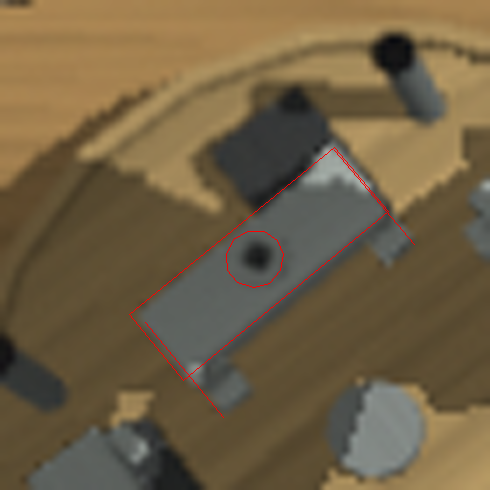

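View pics/y2.png

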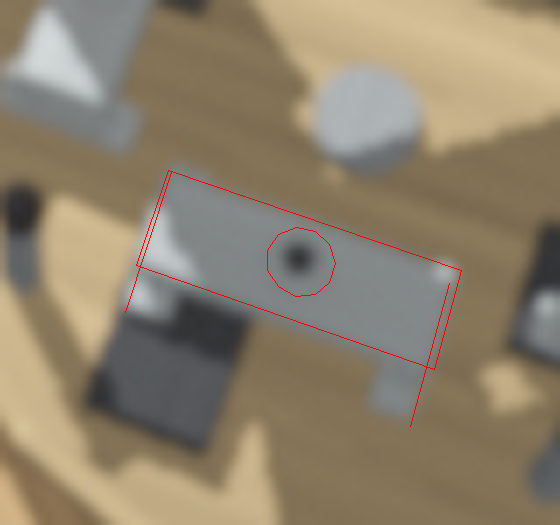

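The fit shows a pure inward slide of about 28 mm, with the short leg still partly on the step. Regrip it and shift it back.

```bash
cat >> h.py <<'E'
def grasp2(v,z):
    B=rot(v[3],0).as_matrix();return (np.array([v[0],v[1],z]),np.c_[B[:,1],B[:,0],-B[:,2]])
M=[.607,.2303,.092,-.8728,0]
a2=LOADA+np.pi;M2=[AX[0]+.105*np.cos(a2),AX[1]+.105*np.sin(a2),.092,a2-np.pi/2,0]
E
python3 - <<'E'
from h import *
goal([grasp2(M,.2),grasp2(M,.16)],.36);print(M2)
E
```

```text
10.95 -37.55 2.13  0.2 -0.6 -27.0  0.36 | dist 39.2 cm ang 27
10.91 -37.55 6.13  0.2 -0.6 -27.0  0.36 | dist 39.6 cm ang 27
[np.float64(0.6263135351562189), np.float64(0.2507744631709451), 0.092, np.float64(-0.9180431865490171), 0]
```

Emit:
carry_out(
  steps="1.4 -5 0 0 0 -4 0.36;2.8 -10 0 0 0 -8 0.36;4.2 -15 0 0 0 -12 0.36;5.6 -20 0 0 0 -16 0.36;7 -25 0 0 0 -20 0.36;8.4 -30 0.5 0 0 -24 0.36;9.8 -35 1.5 0 -0.5 -27 0.36;10.9 -37.5 2.1 0 -0.5 -27 0.36;10.9 -37.5 6 0 -0.5 -27 0.36;10.9 -37.5 6 0 -0.5 -27 0.36",
)

```text
t: 60.72
eef_pos: [0.6039, 0.2316, 0.1571]
ee_rot: [0.939, 0.344, -0.003, 0.001]
force: [-0.2, -0.2, 0.8]
finger_gap: 0.639
```

```bash
python3 - <<'E'
from h import *
goal([grasp2(M,.0695)],.36);print(state()['eef_pos'])
p,d=read_camera("scene");cv2.imwrite("pics/z.png",cv2.resize(p[200:380,240:420],None,fx=3.3,fy=3.3)[:,:,::-1])
E
```

```text
0.21 0.31 8.76  -0.0 0.4 0.2  0.36 | dist 8.8 cm ang 0
[0.6038883  0.23164093 0.15709423]
```

View pics/z.png

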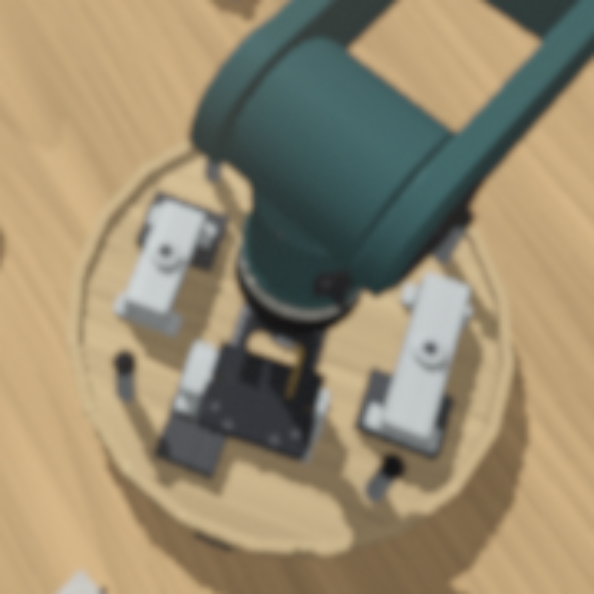

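Emit:
carry_out(
  steps="0.2 0.3 0 0 0 0 0.36;0.2 0.3 3 0 0 0 0.36;0.2 0.3 6 0 0 0 0.36;0.2 0.3 8 0 0 0 0.36;0.2 0.3 8.6 0 0 0 0.36;0.2 0.3 8.6 0 0 0 0.36;0.2 0.3 8.6 0 0 0 1;0.2 0.3 8.6 0 0 0 1;0.2 0.3 8.6 0 0 0 1;0.2 0.3 8.6 0 0 0 1",
)

```text
t: 62.02
eef_pos: [0.6082, 0.2293, 0.0748]
ee_rot: [0.939, 0.343, -0.002, 0.002]
force: [-3.5, -2.5, 5.6]
finger_gap: 0.383
```

Emit:
carry_out(
  steps="0 0 -1 0 0 0 1;0 0 -2.5 0 0 0 1;0 0 -2.5 0 0 0 1;0 0 -2.5 0 0 0 1",
)

```text
t: 62.52
eef_pos: [0.6083, 0.2295, 0.0996]
ee_rot: [0.939, 0.343, -0.002, 0.002]
force: [0.5, -0.2, -2.8]
finger_gap: 0.38
```

```bash
python3 - <<'E'
from h import *
s=state();print(s['eef_pos'],s['force'])
goal([grasp2(M2,s['eef_pos'][2])],1)
T,d=read_camera("top");cv2.imwrite("pics/aa.png",cv2.resize(T[150:290,110:260],None,fx=4,fy=4)[:,:,::-1])
e=s['eef_pos'];v=fitheld([e[0],e[1],e[2]+.023,-.873,0],.108)
E
```

```text
[0.60831139 0.22948539 0.09964766] [ 0.45662384 -0.22545619 -2.8244023 ]
2.75 -0.47 -0.01  0.1 0.2 2.7  1.00 | dist 2.8 cm ang 3
top 199
scene 322
rms 0.0019 [ 0.6069  0.2315  0.1165 -0.8625 -0.0026]
```

View pics/aa.png

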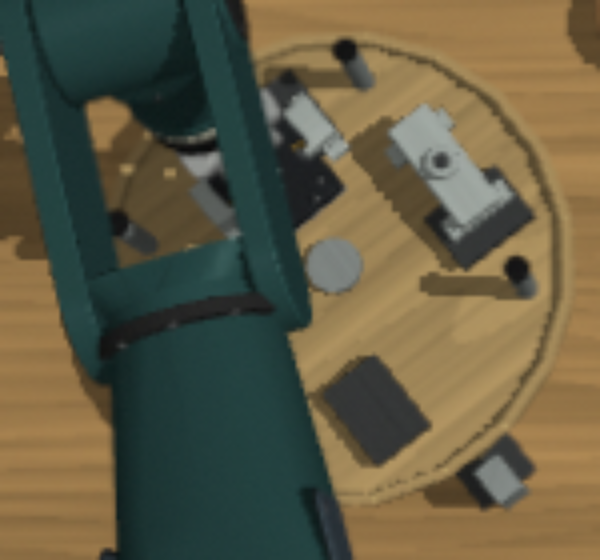

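Emit:
carry_out(
  steps="1.4 -0.2 0 0 0 1.5 1;2.75 -0.35 0 0 0 3 1;2.75 -0.35 0 0 0 3 1;2.75 -0.35 1 0 0 3 1;2.75 -0.35 1.8 0 0 3 1;2.75 -0.35 2.2 0 0 3 1;2.75 -0.35 2.2 0 0 3 1",
)

```text
t: 63.55
eef_pos: [0.6261, 0.2493, 0.076]
ee_rot: [0.948, 0.318, -0.003, 0.002]
force: [0.1, 0.3, -2.2]
finger_gap: 0.379
```

Emit:
carry_out(
  steps="0 0 0.1 0 0 0 1;0 0 0.2 0 0 0 1;0 0 0.25 0 0 0 1;0 0 0.25 0 0 0 1",
)

```text
t: 64.05
eef_pos: [0.6263, 0.2493, 0.0748]
ee_rot: [0.948, 0.318, -0.003, 0.002]
force: [-2.2, -0.4, 2.8]
finger_gap: 0.384
```

Contact again at 74.8 mm, where I picked it up. Release and lift, then check.

Emit:
carry_out(
  steps="0 0 0.05 0 0 0 1;0 0 0.05 0 0 0 0.36;0 0 0.05 0 0 0 0.36;0 0 0.05 0 0 0 0.36;0 0 -3 0 0 0 0.36;0 0 -8 0 0 0 0.36;0 0 -10 0 0 0 0.36;0 0 -10 0 0 0 0.36",
)

```text
t: 65.05
eef_pos: [0.628, 0.2502, 0.1777]
ee_rot: [0.948, 0.318, 0.0, 0.002]
force: [-0.1, -0.2, -0.2]
finger_gap: 0.641
```

```bash
python3 - <<'E'
from h import *
v=fitheld(M2,.108);print(np.array(M2),np.degrees(v[3:]))
B=rot(v[3],0).as_matrix()
print(state()['eef_pos'])
for x in(.046,-.046):
  q,R=grasp2(v,.093);goal([(q+B[:,0]*x,R)],1)
pegs("top")
p,d=read_camera("scene");cv2.imwrite("pics/ab.png",cv2.resize(p[200:380,240:420],None,fx=3.3,fy=3.3)[:,:,::-1])
E
```

```text
top 184
scene 257
rms 0.0023 [ 0.6276  0.249   0.0919 -0.9121  0.0062]
[ 0.62631354  0.25077446  0.092      -0.91804319  0.        ] [-52.25905215   0.35451416]
[0.62624972 0.24966494 0.17352614]
0.18 4.72 8.06  0.1 0.4 -0.6  1.00 | dist 9.3 cm ang 1
0.08 -4.48 8.05  0.1 0.4 -0.6  1.00 | dist 9.2 cm ang 1
top peg px [195.7 162.7] 31 r 0.1408 ang -6.7 mod90 83.3
top peg px [238.8 217.1] 32 r 0.1402 ang -97.0 mod90 83.0
```

View pics/ab.png

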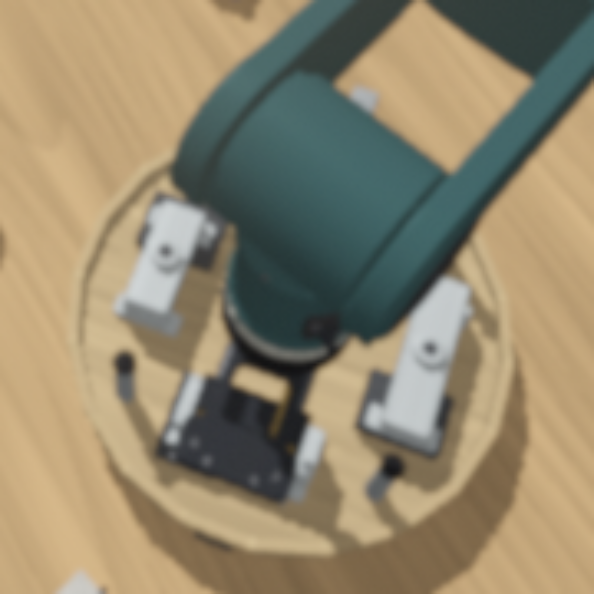

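Back on its seat. I'll press it again, short end then long end, to confirm.

Emit:
carry_out(
  steps="0 2.5 0 0 0 0 1;0 4.6 0 0 0 0 1;0 4.6 3 0 0 0 1;0 4.6 6 0 0 0 1;0 4.6 7.4 0 0 0 1;0 4.6 7.8 0 0 0 1;0 4.6 8 0 0 0 1;0 4.6 8 0 0 0 1",
)

```text
t: 66.25
eef_pos: [0.6535, 0.2124, 0.0936]
ee_rot: [0.948, 0.318, -0.004, 0.002]
force: [1.0, 0.0, 0.1]
finger_gap: 0.004
```

Emit:
carry_out(
  steps="0 0 0.1 0 0 0 1;0 0 0.2 0 0 0 1;0 0 0.25 0 0 0 1;0 0 0.25 0 0 0 1",
)

```text
t: 66.75
eef_pos: [0.654, 0.2127, 0.0933]
ee_rot: [0.948, 0.318, -0.002, 0.002]
force: [-1.9, -0.5, 5.4]
finger_gap: 0.006
```

Emit:
carry_out(
  steps="0 0 0.2 0 0 0 1;0 0 0.35 0 0 0 1;0 0 0.35 0 0 0 1",
)

```text
t: 67.12
eef_pos: [0.654, 0.2126, 0.0932]
ee_rot: [0.948, 0.318, -0.001, 0.002]
force: [-3.5, -1.0, 10.6]
finger_gap: 0.003
```

Emit:
carry_out(
  steps="0 0 -2 0 0 0 1;0 0 -3 0 0 0 1;0 -5 -3 0 0 0 1;0 -9.2 -3 0 0 0 1;0 -9.2 -3 0 0 0 1;0 -9.2 -1.5 0 0 0 1;0 -9.2 -0.5 0 0 0 1;0 -9.2 -0.1 0 0 0 1;0 -9.2 0.2 0 0 0 1;0 -9.2 0.3 0 0 0 1;0 -9.2 0.3 0 0 0 1",
)

```text
t: 68.5
eef_pos: [0.5983, 0.2845, 0.0932]
ee_rot: [0.948, 0.318, -0.002, 0.003]
force: [-7.4, -3.0, 11.8]
finger_gap: 0.008
```

Both ends hold at 93.2 mm. Lift and retreat clear, then make the final check.

Emit:
carry_out(
  steps="0 0 -4 0 0 0 1;0 0 -9 0 0 0 1;0 0 -13 0 0 0 1;-1 5 -13 0 0 0 1;-3 10 -13 0 0 0 1;-4 15 -13 0 0 0 1;-6 20 -13 0 0 0 1;-8 25 -13 0 0 0 1;-10 30 -13 0 0 0 1;-12 35 -13 0 0 0 1;-14 40 -13 0 0 0 1;-16 45 -13 0 0 0 1",
)

```text
t: 70.0
eef_pos: [0.742, -0.1732, 0.2247]
ee_rot: [0.948, 0.317, -0.002, 0.002]
force: [-0.5, -0.4, 0.9]
finger_gap: 0.001
```

Emit:
carry_out(
  steps="-2 5 0 0 0 0 1;-4 10 0 0 0 0 1;-4 10 0 0 0 0 1;-4 10 0 0 0 0 1",
)

```text
t: 70.5
eef_pos: [0.7699, -0.2777, 0.2237]
ee_rot: [0.949, 0.317, -0.003, 0.001]
force: [0.7, 0.1, -0.3]
finger_gap: 0.004
```

```bash
python3 - <<'E'
from h import *
pegs("top")
T,d=read_camera("top");S,ds=read_camera("scene")
for i,L in ((1,.09),(2,.108),(3,.126)):
    a=LOADA+i*np.pi/2;o=AX+.105*np.array([np.cos(a),np.sin(a)])
    w=fitheld([*o,.093,a+1.5*np.pi,0],L,dict(top=(T,d),scene=(S,ds)));print(L,o.round(4),'pitch',np.degrees(w[4]).round(2),'yawerr',np.degrees(w[3]-a-1.5*np.pi).round(2))
cv2.imwrite("pics/ac1.png",cv2.resize(T[80:320,100:460],None,fx=2.2,fy=2.2)[:,:,::-1])
cv2.imwrite("pics/ac2.png",cv2.resize(S[200:380,240:420],None,fx=3.3,fy=3.3)[:,:,::-1])
print(state()['force'],state()['eef_pos'],state()['t'])
E
```

```text
top peg px [196.1 162.9] 38 r 0.1404 ang -7.2 mod90 82.8
top peg px [138.7 205.6] 31 r 0.1426 ang 82.7 mod90 82.7
top peg px [238.7 217.1] 31 r 0.1400 ang -97.1 mod90 82.9
top peg px [181.  262.3] 39 r 0.1415 ang 172.7 mod90 82.7
top 477
scene 737
rms 0.0031 [6.0870e-01 1.0530e-01 9.2100e-02 3.7932e+00 2.9000e-03]
0.09 [0.6067 0.1036] pitch 0.17 yawerr -0.07
top 553
scene 920
rms 0.0025 [6.2710e-01 2.4920e-01 9.2000e-02 5.3701e+00 4.2000e-03]
0.108 [0.6263 0.2508] pitch 0.24 yawerr 0.28
top 658
scene 978
rms 0.0025 [4.7880e-01 2.7340e-01 9.2100e-02 6.9349e+00 5.1000e-03]
0.126 [0.4791 0.2704] pitch 0.29 yawerr -0.06
[ 0.31824129 -0.76346435 -0.1304509 ] [ 0.77033826 -0.27546161  0.22697877] 70.65
```

View pics/ac1.png

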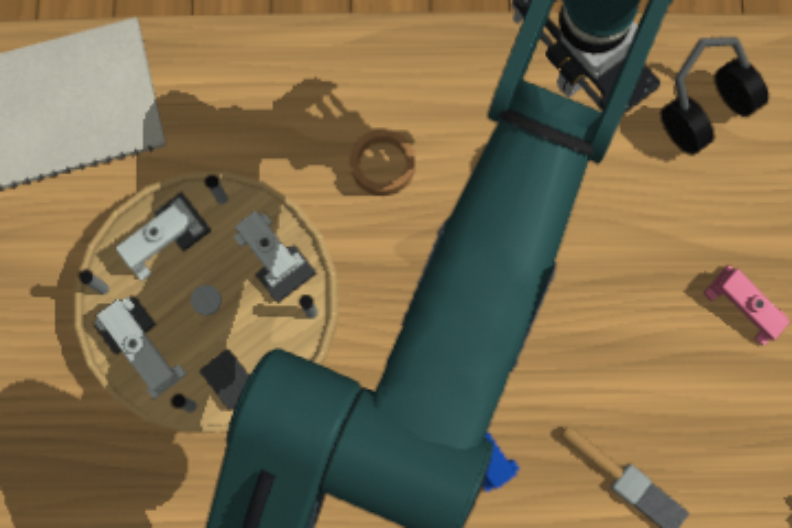

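View pics/ac2.png

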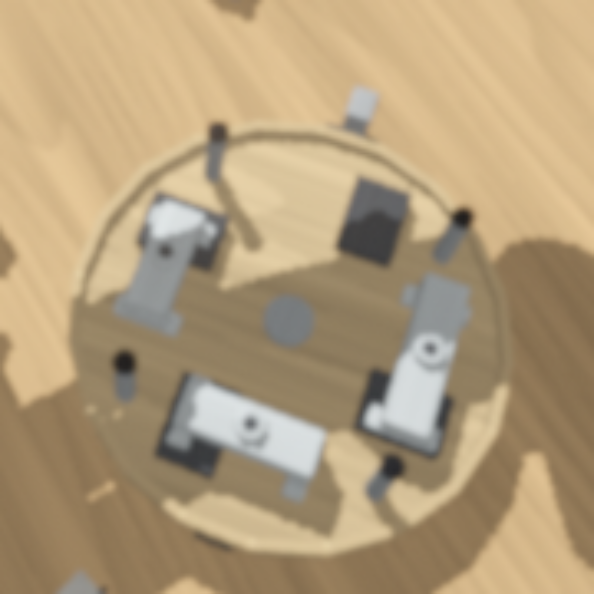

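All three brackets stand on their seats, the table is in its stop, and the empty seat is at the pointer. Nothing touches the robot. Handing in.

```bash
python3 - <<'E'
from plant import *
print(state()['joint_velocities'].round(3)); print(sign_off())
E
```

```text
[ 0.005 -0.01  -0.001 -0.001  0.001 -0.001]
the job is handed in; nothing more can be done
None
```

The job is done and handed in at about 71 s. All three brackets stand level on their own seats, and the empty seat waits at the pointer with the table in its stop.

- **Sequence:** I turned the table about 58° anticlockwise by a peg to the first stop. Then I loaded long, medium and short in that order. I pressed each at the short-leg end and then the long-leg end, with about 10–16 N. The fingertip stayed at 93 mm at both ends each time, so none rocked. I turned the table a quarter turn after each bracket.
- **One check failed along the way:** after the last turn, the medium bracket had slid about 28 mm inward on its seat. That was probably the announced knock, but I did not see it happen. I regripped it in place, set it back, and pressed both ends again (about 11–12 N, no rocking).
- **Last camera check:** each bracket tilts no more than 0.3°, is within 0.3° of its seat's direction, and lies within about 3 mm of its seat centre. Each short leg is on its step. The pegs read 82.7–82.9°, matching the stop.
- **Bystanders:** I did not touch the tape, cup, brush, or the pink and blue look-alikes. The arm hid the cup in the last overhead picture, so I did not see it again at the end.

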